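# Fit the retaining ring on the feed roller's stub axle

## Task

The white feed roller is on its upright stub axle, but the copper-coloured snap ring that keeps it there is still on its black block. Take the orange-handled ring pliers from their green rest, put their tips into the ring's eyes and spread it just enough, press it gently down over the axle against the sprung roller without bending the ring or ramming the roller, and let it close in the axle's groove. Hang the pliers back in their rest, touch the ring with the pliers only, and leave the other things on the bench where they are.

Things in the scene. Friction and masses are not known exactly. Their poses are not given: they have to be found in the camera images.
- pliers_grip (a point): Ring pliers hanging upright, tips down, 0.22 kg. Point midway between the two flat orange handles (24 mm wide, 44 mm tall, outer faces 66 mm apart along y when not squeezed), 26 mm above the handles' lower edge; z up, y from handle to handle; same turned half round. A steel guide bar 90 mm long (y), 16 mm wide crosses 28 to 40 mm below this point.
- jaw_a (a joint): How far each plier handle is squeezed in (m), 0 to 0.016; both move alike. Squeezing spreads the tips: each tip goes outwards as far as each handle goes in. A spring resists with 7 N per handle from the start, 10 N at full squeeze, so a grip of about 5 N carries the pliers unspread; holding the spread ring takes about 20 N.
- pliers_tips (a point): Point midway between the lower ends of the two plier tips, 80 mm straight below pliers_grip. Each tip is a round pin 4.4 mm thick, 4 mm long, tapered to 2.4 mm at its end, below a flat foot (16 mm in x, 11 mm in y) that stops on top of the ring's eye. The pins' centres are 19.2 mm apart along y when not squeezed.
- pliers_rest (a point): Point of the fixed green plier rest where pliers_grip is when the pliers hang home; same axes. Two posts 81 mm apart carry the ends of the guide bar from below, between flared cheeks with 2 mm play that reach to 26 mm below this point. Base plate 70 x 126 mm; guide bar is lowered in from straight above.
- ring_center (a point): Copper-coloured snap ring, 5 mm thick, 63 mm across, 60 g, lying flat and loose around a low disc on a black block 30 mm high. Point in the middle of the ring's opening at half thickness; z up, x towards the gap and the two eyes. Closed, its gripping lands lie on a 46.4 mm circle.
- ring_eyes (a point): Point midway between the ring's two eyes at half thickness, 35.5 mm from ring_center along x (fixed to the ring's back: it does not follow the eyes as they spread). Closed, the eyes' centres are 10 mm either side of it along y. Each eye is 14 mm across with a round 6.4 mm through hole.
- ring_l (a joint): Swing of each ring arm (rad) about the ring's back, 29 mm behind its centre; both alike; 0 = closed. 0.1 moves each eye 6.4 mm outwards and 1.3 mm back. It starts once each handle is squeezed in by about 1.4 mm. The ring springs shut with 5.5 N at each eye when closed, 12 N at 0.15. It clears the axle from about 0.11; beyond 0.20 it is bent and spoilt.
- axle_foot (a point): Foot of the upright fixed steel stub axle (50 mm thick), on its axis at bench level, z up. The axle's groove, 7 mm high and 45 mm thick, has its mid-height 48 to 79 mm above this point, different each time and not measured: find it by feel. Above the groove: 5 mm of full thickness, then a 7 mm cone down to 39 mm at the top. The ring may face any way.
- roller (a joint): White roller, 100 mm across with a flat aluminium top face, sprung upwards: how far it is pushed down (m). At 0 its face is 2.2 mm above the groove's mid-height; at 0.005, a hard stop, 2.8 mm below, and a ring lying on it is level with the groove. 5 N to start it, 11 N to reach the stop. With the ring home it rests near 0.0037.
- offcut_red: Bystander: standing bar offcut with a red end, 38 mm thick, 55 mm tall; origin under its foot.
- offcut_blue: Bystander: standing bar offcut with a blue end, 32 mm thick, 70 mm tall; origin under its foot.
- offcut_green: Bystander: standing bar offcut with a green end, 44 mm thick, 40 mm tall; origin under its foot.
- wrench: Bystander: steel wrench lying flat, 170 mm long.
- tape_reel: Bystander: blue disc-shaped reel of 64 mm, 25 mm high.
Things that resemble listed ones, but are neither listed nor needed, are in the scene too. What is shaped like the part that bears pliers_grip but red is not meant.

How it is judged:
By the outcome, as a careful person would: the job done as asked, in the order asked, and still so for the second after the job is handed in, with the robot touching nothing.
It also fails if it takes over 72 s, if anything falls off the work surface, if the arm or the gripper's body presses on something with over 40 N, if the wrist force passes 120 N, or if a joint passes its speed limit or range.

## Robot

A 6-joint arm with a two-finger parallel gripper is mounted at the origin on the work surface. World frame = base frame: x ahead of the robot, y to its left, z up, the work surface at z = 0. Lengths are in m, angles in degrees, forces in N, time in s.
With the tool pointing down it reaches from about 0.275 to 0.825 m from the base axis. Payload 5.2 kg.
Tool frame: the origin (TCP) lies between the finger pads; the fingertips stand 17 mm ahead of it and the grasp point (between the pads) lies 2 mm behind it; z points along the fingers, y is the direction in which the jaws open and shut (so a half turn about z gives the same grasp; the last joint's range is limited). The gripper opens to 93 mm and grips with 3 to 60 N. Pads are 15 mm wide; open, the fingers measure 128 mm over their backs; the gripper's body (75 mm by 188 mm) begins 65 mm behind the grasp point.
Start: joints at [-88.281, 14.817, 87.949, -0, 77.235, -11.62], TCP at [0.127, -0.535, 0.236] pointing down, gripper open.
Joint ranges: [-179.93, 179.93], [-52.35, 119.4], [10.71, 147.94], [-69.91, 249.91], [12.55, 155.21], [-178.61, 178.61]. Speed limits (degrees/s): [147.25, 147.25, 180, 180, 180, 180].

## Interface

Orientations are given as a 3x3 rotation matrix whose columns are the frame's x, y, z axes.
In Python, from cell import r, cams gives the robot as it stands. The module is installed in compiled form; this text tells all that it offers.
- The arm moves only by the tool move_arm, never from a script. Its argument "steps" is a list of rows, each a list of 7 numbers: the opening, from 0 (shut) to 1 (fully open), then the shift along the tool's x, y, z in cm, then the turn, a rotation vector about the tool's x, y, z in degrees. In form: [[grip, x, y, z, ax, ay, az], ...]. A call has 1 to 10 rows; each row is the pose to reach, as a shift and turn from the pose commanded when the call began, along the tool's axes at that moment; what a row does not reach only later rows make up. A row lasts 1/8 s, in which the tool goes at most 62.5 mm and 10.7 degrees, less where a joint would pass 70% of its speed; a pose out of reach is approached as far as the arm can. A call with a gripper value outside its range is refused whole. The fingers move at their own pace and stop on an object; "force" is the grip in N (left out, the last holds). Time passes only in rows, so rows that repeat a pose let the fingers close. It gives the time, the measured TCP pose, the force and the opening at its end, in the units of the state.
- r.state(): the state, without advancing time (a new reading comes with each control period).
- cams.camera(name): name is "scene" or "side" or "wrist"; returns the picture (420x560x3 uint8, blue, green, red); there is no depth.
- cams.camera_info(name): a dict with "fx", "fy", "cx", "cy" (pixels), "position" and "rotation" of the camera in the world. Camera axes: x right, y down, z forward; pixel columns grow to the right and rows downward; lengths in m; the calibration is good to about 2 mm. A picture is of the moment at which its call begins: read the wrist's pose just before it. camera_info takes no time and is no camera call; for the wrist camera it gives the pose at the moment of the call.
- r.job_done(): hands the job in, once; it reports no verdict.
The state is a dict: "clock": time; "qpos": joint angles; "joint_velocities": joint speeds; "effort": joint torques, N m; "tool_pos": TCP position; "tcp_rot": TCP orientation; "ft_force": force on the tool from outside, world axes, zero at the start; "ft_torque": the same for the moment, N m; "opening": finger opening in m.
Only numpy, scipy, OpenCV 4.12 (cv2) and the standard library are available. Lean on these libraries where they do the work, as an engineer would, in place of code of your own. Each camera call takes 0.05 s, during which the arm holds its last target.

## Working session

There is one attempt and no reset: what is moved stays moved. The work goes in short steps, Python scripts to look and compute and a tool call to move; the robot and the scene stay as the last step left them, time stands still between calls to the robot, and variables do not carry over. Pictures are saved under pics/ and viewed, and the job is handed in when it is done.

Besides the shell and the picture viewer there is one more tool, called after "Emit:" by a JSON object that holds its "name" and its "arguments". move_arm: Moves the arm, as the interface text tells. Its arguments: {"type":"object","properties":{"steps":{"type":"array","items":{"type":"array","items":{"type":"number"}}},"force":{"type":"number"}},"required":["steps"]}

```bash
mkdir -p pics; ls; python3 - <<'E'
from cell import r,cams
import cv2
s=r.state();print(s)
for n in("scene","side","wrist"):
    cv2.imwrite(f"pics/{n}0.png",cams.camera(n)); print(n,cams.camera_info(n))
E
```

```text
pics
{'clock': 0.0, 'qpos': array([-8.82809055e+01,  1.48602532e+01,  8.80106952e+01, -1.37357343e-03,
        7.72353713e+01, -1.16185367e+01]), 'joint_velocities': array([ 0.05986935,  0.04581959, -0.00553937,  0.05340462,  0.01982258,
        0.04878693]), 'effort': array([-2.17178153e-04, -4.37310576e+01, -2.84006542e+01,  7.17515987e-02,
        4.09490126e-02, -1.60307213e-04]), 'tool_pos': array([ 0.12688741, -0.53462741,  0.23481104]), 'tcp_rot': array([[ 9.73026356e-01,  2.30693964e-01, -7.90380018e-05],
       [ 2.30693710e-01, -9.73024652e-01,  1.85409061e-03],
       [ 3.50821587e-04, -1.82231260e-03, -9.99998278e-01]]), 'ft_force': array([ 0.4687965 ,  0.01310679, -0.76036062]), 'ft_torque': array([0.00786513, 0.0054108 , 0.0375913 ]), 'opening': 0.09254814647079317}
scene {'fx': 436.3260883433965, 'fy': 436.3260883433965, 'cx': 277.66571781176606, 'cy': 205.25346335634123, 'position': array([1.15611707, 0.37177756, 0.68905492]), 'rotation': array([[-0.53134442,  0.57753046, -0.61978358],
       [ 0.84699174,  0.37656424, -0.37523907],
       [ 0.01667634, -0.72433276, -0.68924884]])}
side {'fx': 495.1919601212468, 'fy': 495.1919601212468, 'cx': 277.50370045421744, 'cy': 215.08224038044946, 'position': array([0.36431866, 0.84718471, 0.70958911]), 'rotation': array([[-0.96314447, -0.17012593,  0.20835043],
       [-0.26865256,  0.56993524, -0.7765305 ],
       [ 0.01336172, -0.80388493, -0.59463474]])}
wrist {'fx': 298.00335696871764, 'fy': 298.00335696871764, 'cx': 281.37260858582346, 'cy': 203.5567360880482, 'position': array([ 0.20722817, -0.51561422,  0.38422204]), 'rotation': array([[ 0.23077722, -0.92862745, -0.29050463],
       [-0.97300371, -0.22098093, -0.06656739],
       [-0.00237968,  0.29802432, -0.95455531]])}
```

View pics/scene0.png

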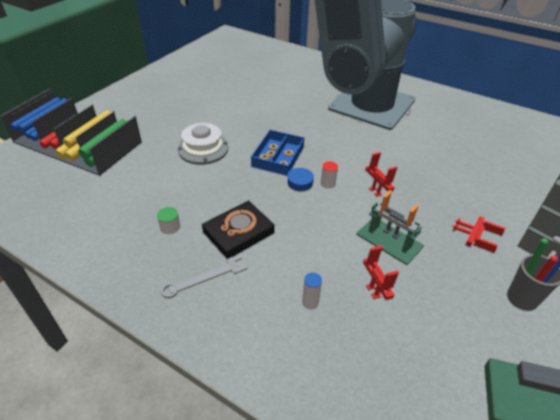

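View pics/side0.png

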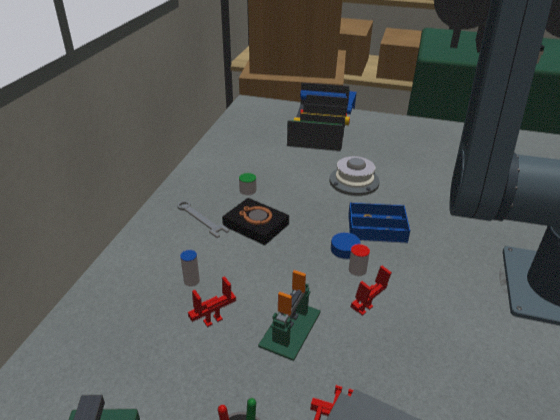

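View pics/wrist0.png

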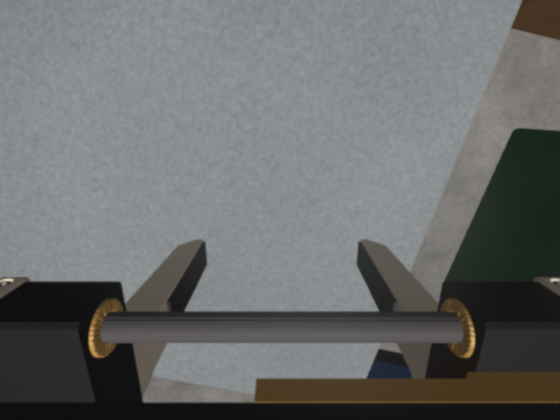

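```bash
cat > h.py <<'E'
import numpy as np,cv2
from cell import r,cams
def ray(info,u,v):
    d=np.array([(u-info['cx'])/info['fx'],(v-info['cy'])/info['fy'],1.0]);d=info['rotation']@d
    return info['position'],d/np.linalg.norm(d)
def plane(info,u,v,z):
    p,d=ray(info,u,v);return p+d*(z-p[2])/d[2]
def tri(rs):
    A=np.zeros((3,3));b=np.zeros(3)
    for p,d in rs:
        M=np.eye(3)-np.outer(d,d);A+=M;b+=M@p
    x=np.linalg.solve(A,b)
    return x,[np.linalg.norm((np.eye(3)-np.outer(d,d))@(x-p)) for p,d in rs]
def proj(info,X):
    c=info['rotation'].T@(np.asarray(X)-info['position']);return info['fx']*c[0]/c[2]+info['cx'],info['fy']*c[1]/c[2]+info['cy']
def blobs(img,lo,hi,mn=15):
    m=cv2.inRange(cv2.cvtColor(img,cv2.COLOR_BGR2HSV),lo,hi)
    n,l,s,c=cv2.connectedComponentsWithStats(m)
    return [(s[i].tolist(),c[i].round(1).tolist()) for i in range(1,n) if s[i][4]>=mn],m
def tool(dw):  # world shift -> tool cm
    return r.state()['tcp_rot'].T@np.asarray(dw)*100
E
python3 - <<'E'
from h import *
for n,box in(("scene",(190,140,440,300)),("side",(170,140,420,370))):
    im=cv2.imread(f"pics/{n}0.png")
    b,_=blobs(im,(8,120,90),(18,255,255));print(n,b)
    x0,y0,x1,y1=box
    c=cv2.resize(im[y0:y1,x0:x1],None,fx=min(800/(x1-x0),600/(y1-y0)),fy=min(800/(x1-x0),600/(y1-y0)),interpolation=cv2.INTER_CUBIC);cv2.imwrite(f"pics/{n}0z.png",c);print(c.shape)
E
```

```text
scene [([381, 190, 11, 22, 97], [385.6, 200.1]), ([406, 205, 12, 21, 92], [411.4, 215.2]), ([241, 212, 12, 7, 16], [247.6, 214.2]), ([228, 223, 28, 13, 63], [239.8, 231.4]), ([222, 226, 6, 5, 22], [224.5, 228.0])]
(512, 800, 3)
side [([240, 206, 32, 18, 192], [256.1, 213.8]), ([292, 270, 14, 16, 76], [297.4, 275.2]), ([278, 292, 14, 20, 121], [283.4, 299.7])]
(600, 652, 3)
```

View pics/scene0z.png

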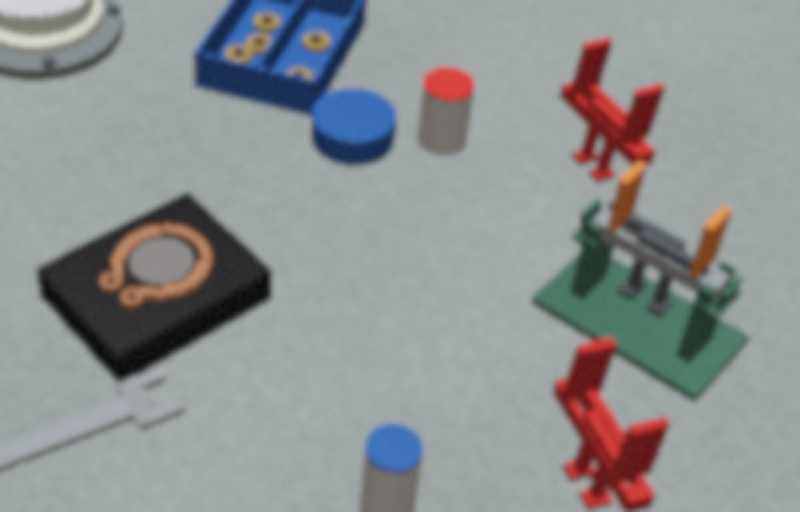

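View pics/side0z.png

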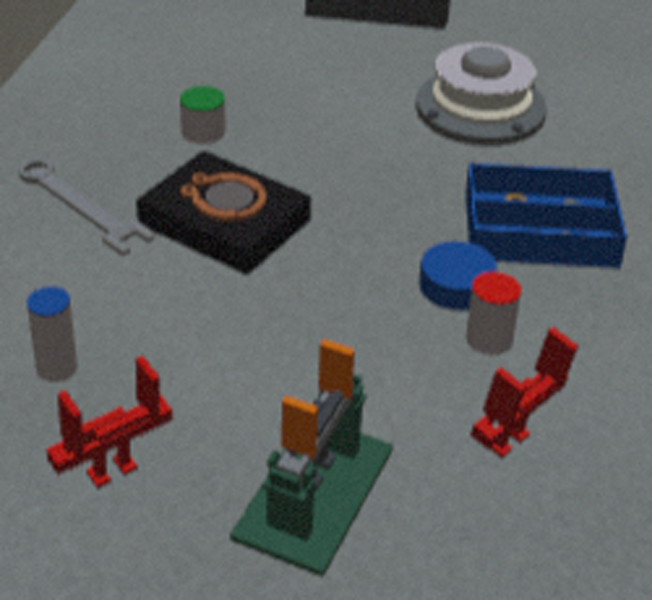

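```bash
python3 - <<'E'
from h import *
A=cams.camera_info("scene");B=cams.camera_info("side")
a,e=tri([ray(A,385.6,200.1),ray(B,297.4+1,275.2+6)]);print(a,e)  # far
b,e2=tri([ray(A,411.4,215.2),ray(B,283.4,299.7+2)]);print(b,e2)
m=(a+b)/2;d=b-a;print(m,np.linalg.norm(d),np.degrees(np.arctan2(d[1],d[0])))
print("ring eye-mid scene",plane(A,226,229,.033)[:2],"ringdisc",plane(A,240,222,.033)[:2],"roller top",plane(A,202,131,.07)[:2])
k=170*0+1
s=652/250
f=lambda u,v:(170+u/s,140+v/s)
print("side: ringdisc",plane(B,*f(231,195),.033)[:2],"eyes",plane(B,*f(193,186),.033)[:2],"axle top",plane(B,*f(486,55),.075)[:2])
g=lambda u,v:(190+u/3.2,140+v/3.2)
print(tri([ray(A,*g(163,259)),ray(B,*f(230,195))]))
print(tri([ray(A,*g(121,288)),ray(B,*f(193,185))]))
print(tri([ray(A,201.5,131),ray(B,*f(486,62))]))
for n,p in dict(blue=g(393,450),red=g(448,83),reel=g(354,117)).items(): print(n,plane(A,*p,dict(blue=.07,red=.055,reel=.025)[n])[:2])
print("green",plane(A,168,214,.04)[:2],"reds",plane(A,380,180,.04)[:2],plane(A,380,280,.04)[:2],plane(A,480,232,.02)[:2])
E
python3 - <<'E'
import cv2
im=cv2.imread("pics/scene0.png")[100:180,160:250];cv2.imwrite("pics/sc_r.png",cv2.resize(im,None,fx=6,fy=6,interpolation=cv2.INTER_CUBIC))
im=cv2.imread("pics/side0.png")[140:200,320:390];cv2.imwrite("pics/si_r.png",cv2.resize(im,None,fx=8,fy=8,interpolation=cv2.INTER_CUBIC))
E
```

```text
[0.49120164 0.22285051 0.09506613] [np.float64(0.0005588646537594637), np.float64(0.0005588646537594853)]
[0.50403546 0.2805466  0.09603604] [np.float64(0.00078131424015361), np.float64(0.0007813142401534535)]
[0.49761855 0.25169855 0.09555108] 0.05911418906744463 77.45940178466014
ring eye-mid scene [ 0.6843221 -0.0368068] ringdisc [ 0.65231263 -0.0244205 ] roller top [ 0.47498088 -0.26613514]
side: ringdisc [ 0.64339823 -0.02508756] eyes [ 0.67975566 -0.02828151] axle top [ 0.45676299 -0.2607717 ]
(array([ 0.64557372, -0.02736167,  0.02998046]), [np.float64(0.0009056234183295659), np.float64(0.0009056234183294684)])
(array([ 0.68192069, -0.03427054,  0.02940998]), [np.float64(6.388048847477988e-05), np.float64(6.388048847470866e-05)])
(array([ 0.45784808, -0.28390886,  0.05382348]), [np.float64(3.1681644901056646e-05), np.float64(3.168164490111994e-05)])
blue [0.72757444 0.1875413 ]
red [0.40628472 0.05822766]
reel [0.44544935 0.00341356]
green [ 0.7209517  -0.16048889] reds [0.37146988 0.17165522] [0.63853366 0.28190348] [0.39041511 0.40920961]
```

View pics/sc_r.png

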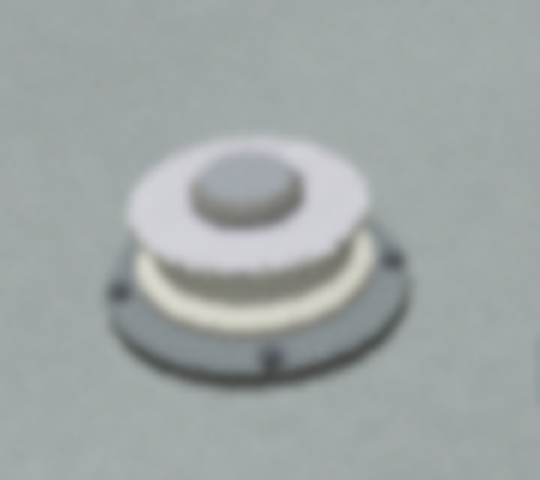

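View pics/si_r.png

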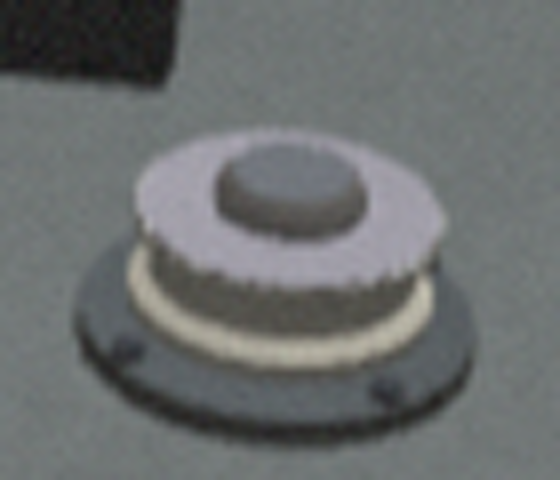

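Emit:
{"name": "move_arm", "arguments": {"steps": [[1,5,-2.5,0,0,0,4],[1,11,-5.4,0,0,0,12],[1,16,-7.8,0,0,0,22],[1,21,-10.2,0,0,0,26],[1,27,-13.1,0,0,0,26],[1,33,-16.1,0,0,0,26],[1,38.3,-18.7,0,0,0,26],[1,38.3,-18.7,0,0,0,26],[1,38.3,-18.7,0,0,0,26]]}}

```text
clock: 1.27
tool_pos: [0.4563, -0.2645, 0.2353]
tcp_rot: [[0.976, -0.218, -0.001], [-0.218, -0.976, 0.0], [-0.001, 0.0, -1.0]]
ft_force: [0.5, -0.9, 0.4]
opening: 0.0933
```

```bash
cat > snap.py <<'E'
import sys,json
from h import *
n=sys.argv[1]
s=r.state();i=cams.camera_info("wrist");im=cams.camera("wrist");cv2.imwrite(f"pics/{n}.png",im)
json.dump({k:(v.tolist() if hasattr(v,'tolist') else v) for k,v in i.items()},open(f"pics/{n}.json","w"))
np.set_printoptions(precision=4,suppress=True)
print(s['clock'],s['tool_pos'],s['tcp_rot'].round(4).tolist(),s['ft_force'],s['opening'],s['qpos'])
E
cat >> h.py <<'E'
import json
def inf(n): return {k:np.array(v) for k,v in json.load(open(f"pics/{n}.json")).items()}
E
python3 snap.py w1
```

```text
1.275 [ 0.4563 -0.2645  0.2353] [[0.976, -0.2176, -0.0009], [-0.2176, -0.976, 0.0001], [-0.0009, 0.0001, -1.0]] [ 0.4878 -0.9367  0.3986] 0.09326923070619429 [-42.2059  12.5392  90.9929  -0.0321  76.5125  60.3688]
```

View pics/w1.png

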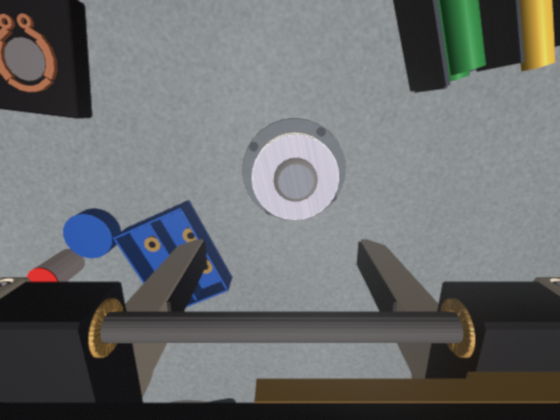

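```bash
python3 - <<'E'
from h import *
im=cv2.imread("pics/w1.png");I=inf("w1")
c=im[110:230,235:355]
hsv=cv2.cvtColor(c,cv2.COLOR_BGR2HSV)
cv2.imwrite("pics/w1z.png",cv2.resize(c,None,fx=5,fy=5,interpolation=cv2.INTER_CUBIC))
g=cv2.cvtColor(c,cv2.COLOR_BGR2GRAY);
for v in (60,67,70): print(g[v].tolist())
E
```

```text
[149, 151, 151, 150, 148, 146, 138, 122, 121, 124, 124, 124, 124, 124, 124, 127, 143, 179, 204, 204, 202, 202, 202, 202, 202, 203, 205, 204, 204, 201, 201, 200, 198, 199, 199, 201, 203, 204, 202, 191, 162, 125, 110, 111, 113, 117, 125, 134, 143, 149, 151, 151, 151, 150, 150, 153, 155, 154, 153, 151, 150, 151, 154, 153, 154, 154, 153, 153, 151, 150, 148, 151, 151, 148, 143, 137, 132, 129, 127, 136, 163, 190, 197, 197, 200, 202, 202, 202, 203, 203, 202, 200, 200, 200, 200, 201, 203, 202, 202, 202, 203, 204, 201, 185, 146, 127, 126, 126, 126, 128, 135, 143, 146, 146, 150, 153, 153, 151, 149, 148]
[156, 156, 153, 151, 150, 150, 147, 141, 130, 125, 127, 126, 126, 126, 126, 132, 166, 209, 209, 203, 201, 201, 202, 202, 201, 201, 200, 203, 206, 204, 202, 200, 201, 199, 198, 198, 199, 198, 177, 128, 108, 111, 117, 129, 145, 151, 152, 152, 152, 150, 149, 150, 151, 151, 151, 150, 151, 153, 154, 154, 152, 150, 150, 152, 153, 153, 154, 154, 153, 153, 150, 149, 150, 152, 152, 150, 149, 148, 140, 134, 130, 134, 160, 190, 196, 198, 201, 201, 202, 202, 202, 200, 200, 199, 200, 201, 200, 201, 202, 202, 201, 203, 206, 196, 150, 126, 125, 125, 126, 132, 140, 146, 148, 150, 149, 147, 146, 149, 151, 151]
[153, 152, 151, 151, 151, 151, 148, 141, 131, 128, 128, 128, 128, 127, 126, 130, 160, 201, 207, 204, 203, 201, 202, 202, 202, 202, 200, 201, 204, 205, 204, 202, 200, 201, 199, 198, 198, 190, 161, 122, 108, 112, 122, 136, 148, 152, 152, 153, 154, 152, 149, 149, 151, 151, 152, 151, 151, 152, 154, 154, 154, 151, 150, 151, 152, 154, 153, 154, 153, 153, 151, 150, 150, 150, 152, 151, 149, 149, 145, 137, 131, 132, 154, 189, 198, 197, 199, 201, 202, 200, 202, 201, 200, 199, 200, 200, 199, 200, 201, 201, 200, 202, 207, 200, 154, 127, 124, 125, 129, 138, 147, 147, 148, 148, 148, 149, 150, 151, 151, 150]
```

View pics/w1z.png

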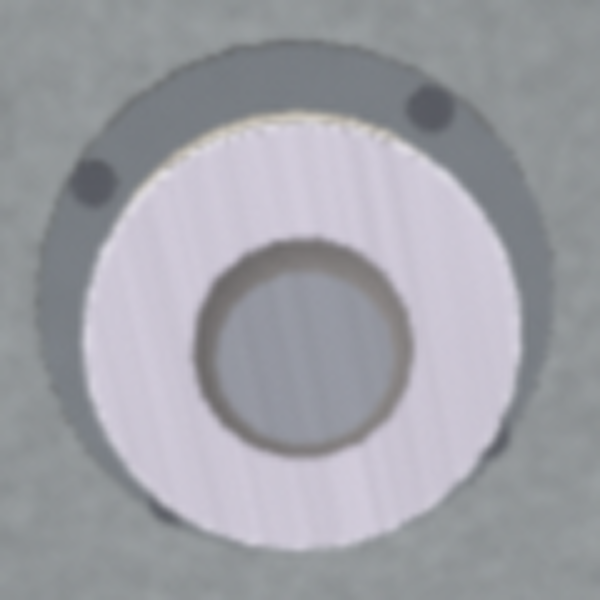

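```bash
python3 - <<'E'
from h import *
A=cams.camera_info("scene");B=cams.camera_info("side");I=inf("w1")
print(tri([ray(A,201,129.7),ray(B,356.3,161.3),ray(I,296.1,181.2)]))
print(tri([ray(A,201,129.7),ray(I,296.1,181.2)]),tri([ray(B,356.3,161.3),ray(I,296.1,181.2)]))
# face: scene crop ellipse centre (249,205)/6 ; side (291,208)/8
print(tri([ray(A,160+249/6-.4,100+205/6-.4),ray(B,320+291/8-.4,140+208/8-.4),ray(I,295,176.6)]))
for z in(.045,.05,.06,.065): print(z,plane(I,295,176.6,z)[:2],plane(I,296.1,181.2,z+.0133)[:2])
print(np.diff(np.array([plane(I,235+83/5-.4,110+335/5,z)[:2] for z in(.045,.05,.055,.06)]+[plane(I,235+521/5-.4,177,z)[:2] for z in(.045,.05,.055,.06)]).reshape(2,4,2),axis=0))
E
```

```text
(array([ 0.45962764, -0.28257224,  0.0605921 ]), [np.float64(0.0012467595184317264), np.float64(0.0014546445589265977), np.float64(0.0006431463104480278)])
(array([ 0.45997273, -0.28229683,  0.05972425]), [np.float64(0.0005781565095374733), np.float64(0.0005781565095375147)]) (array([ 0.45930255, -0.28208933,  0.06190041]), [np.float64(0.0007237471970355973), np.float64(0.0007237471970356536)])
(array([ 0.46054188, -0.2828123 ,  0.04786845]), [np.float64(0.0009133456917412778), np.float64(0.002544869162374378), np.float64(0.0019777682504350485)])
0.045 [ 0.46162601 -0.28176271] [ 0.45917036 -0.28192979]
0.05 [ 0.46273708 -0.28177638] [ 0.46036439 -0.28194145]
0.06 [ 0.4649592  -0.28180371] [ 0.46275246 -0.28196478]
0.065 [ 0.46607026 -0.28181738] [ 0.46394649 -0.28197644]
[[[-0.02210247 -0.09928527]
  [-0.02177685 -0.09782256]
  [-0.02145123 -0.09635986]
  [-0.0211256  -0.09489715]]]
```

Emit:
{"name": "move_arm", "arguments": {"steps": [[1,2.7,-5.5,0,0,0,0],[1,5.4,-11,0,0,0,0],[1,8.1,-16.5,0,0,0,0],[1,10.8,-22,0,0,0,0],[1,13.4,-27.3,0,0,0,0],[1,13.4,-27.3,0,0,0,0]]}}

```text
clock: 2.08
tool_pos: [0.6482, -0.0266, 0.2348]
tcp_rot: [[0.976, -0.217, -0.0], [-0.217, -0.976, 0.001], [-0.001, -0.001, -1.0]]
ft_force: [-0.2, 0.1, 0.8]
opening: 0.0929
```

```bash
python3 snap.py w2; python3 -c "
import cv2
im=cv2.imread('pics/w2.png')[110:260,210:360];cv2.imwrite('pics/w2z.png',cv2.resize(im,None,fx=4,fy=4,interpolation=cv2.INTER_CUBIC))"
```

```text
2.075 [ 0.6482 -0.0266  0.2348] [[0.9761, -0.2172, -0.0004], [-0.2172, -0.9761, 0.0008], [-0.0005, -0.0007, -1.0]] [-0.1551  0.1298  0.798 ] 0.09289943892187559 [-12.2083  25.0839  73.2143   0.0392  81.7311  90.3322]
```

View pics/w2.png

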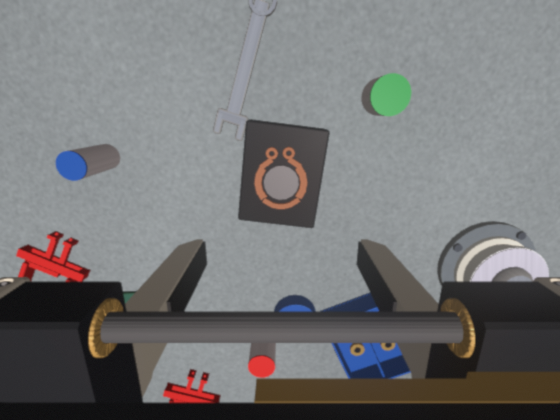

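View pics/w2z.png

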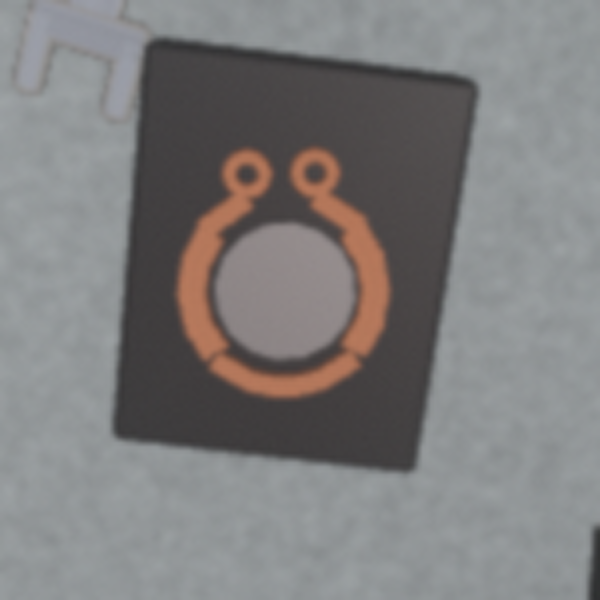

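```bash
python3 - <<'E'
from h import *
I=inf("w2");f=lambda u,v:plane(I,210+u/4-.4,110+v/4-.4,.035)[:2]
a=f(246.5,174);b=f(315,173);print(a,b,np.linalg.norm(a-b),(a+b)/2)
d=a-b;print("eye dir",np.degrees(np.arctan2(d[1],d[0])))
im=cv2.imread("pics/w2.png")
bl,m=blobs(im,(0,100,80),(18,255,255),100);print(bl)
c=(np.argwhere(m[140:215,245:315]>0)+[140,245])
P=np.array([plane(I,q[1],q[0],.035)[:2] for q in c])
from scipy.optimize import least_squares
# outer circle radius 31.5 fit on outer contour
cs,_=cv2.findContours(m[140:215,245:315].copy(),cv2.RETR_EXTERNAL,cv2.CHAIN_APPROX_NONE)
k=np.vstack(cs)[:,0]+[245,140]
Q=np.array([plane(I,*q,.035)[:2] for q in k]); 
c0=P.mean(0); mid=(a+b)/2
for it in range(5):
    rad=np.linalg.norm(Q-c0,axis=1); ok=(abs(rad-.0315)<.003)&(((Q-c0)@(mid-c0))/np.linalg.norm(mid-c0)<.015)
    s=least_squares(lambda p:np.linalg.norm(Q[ok]-p[:2],axis=1)-p[2],[*c0,.0315]);c0=s.x[:2]
print(s.x,ok.sum(),abs(s.fun).max());d=mid-c0;print(np.linalg.norm(d),np.degrees(np.arctan2(d[1],d[0])))
print(plane(I,*np.array([281.2,183.3]),.035))
E
```

```text
[ 0.68483341 -0.02233471] [ 0.6807872  -0.04187606] 0.01995585676588329 [ 0.6828103  -0.03210539]
eye dir 78.30170826976916
[([254, 147, 53, 62, 1045], [280.1, 178.7]), ([16, 232, 73, 50, 1733], [50.5, 260.9]), ([88, 299, 35, 59, 903], [101.3, 329.1]), ([444, 299, 32, 59, 543], [462.8, 324.6]), ([248, 355, 27, 23, 497], [261.1, 365.8]), ([163, 370, 53, 33, 864], [189.4, 391.8]), ([257, 380, 67, 7, 137], [287.6, 381.2]), ([255, 400, 305, 3, 887], [404.7, 401.0])]
[ 0.65155518 -0.02575774  0.03083564] 99 0.003231203475405217
0.03189318578722304 -11.480139619318503
[ 0.64706341 -0.02583313  0.035     ]
```

Emit:
{"name": "move_arm", "arguments": {"steps": [[1,-4,-4.7,0,0,0,0],[1,-8,-9.3,0,0,0,0],[1,-12,-14,0,0,0,0],[1,-16,-18.6,0,0,0,0],[1,-20.7,-23.9,0,0,0,0],[1,-20.7,-23.9,0,0,0,0],[1,-20.7,-23.9,0,0,0,0]]}}

```text
clock: 3.0
tool_pos: [0.4977, 0.249, 0.2359]
tcp_rot: [[0.975, -0.22, 0.001], [-0.22, -0.975, -0.001], [0.001, 0.001, -1.0]]
ft_force: [1.1, -0.8, -0.7]
opening: 0.0933
```

```bash
python3 snap.py w3; python3 -c "
import cv2
im=cv2.imread('pics/w3.png')[110:260,210:360];cv2.imwrite('pics/w3z.png',cv2.resize(im,None,fx=4,fy=4,interpolation=cv2.INTER_CUBIC))"
```

```text
3.0 [0.4977 0.249  0.2359] [[0.9755, -0.2202, 0.0006], [-0.2202, -0.9755, -0.0009], [0.0008, 0.0007, -1.0]] [ 1.1485 -0.8306 -0.6941] 0.09328090500953512 [ 15.1284  15.4632  87.0372  -0.06    77.4774 117.861 ]
```

View pics/w3.png

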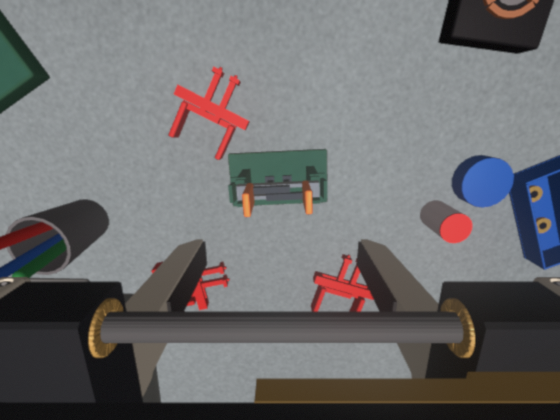

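View pics/w3z.png

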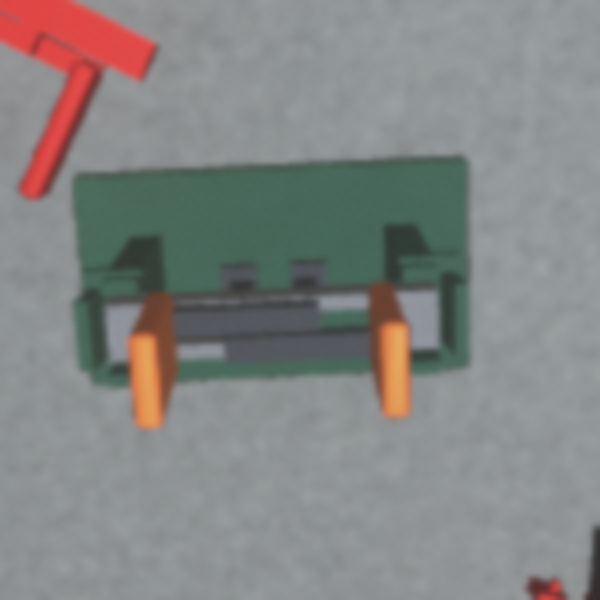

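```bash
python3 - <<'E'
from h import *
I=inf("w3");f=lambda u,v,z:plane(I,210+u/4-.4,110+v/4-.4,z)[:2]
for z in(.11,.115,.12,.125):
    a=f(131,380,z);b=f(409,368,z);d=a-b
    c=(f(148,380,z)+f(395,368,z))/2
    print(z,np.linalg.norm(d),c,np.degrees(np.arctan2(d[1],d[0])), np.linalg.norm(f(148,332,z)-f(148,428,z)))
# base plate front edge & side
a=f(77,176,.005);b=f(465,157,.005);print("plate",np.linalg.norm(a-b),np.degrees(np.arctan2(*(a-b)[::-1])),(a+b)/2)
A=cams.camera_info("scene");B=cams.camera_info("side")
# tops of handles: scene zoom, side zoom
s=652/250
S=lambda u,v:ray(A,190+u/3.2-.3,140+v/3.2-.3);D=lambda u,v:ray(B,170+u/s-.3,140+v/s-.3);W=lambda u,v:ray(I,210+u/4-.4,110+v/4-.4)
print(tri([S(721,213),D(299,403),W(148,380)]),tri([S(631,169),D(338,346),W(395,368)]))
E
```

```text
0.11 0.06728721502955247 [0.4956259  0.25337448] 79.87808567493538 0.024396138339377257
0.115 0.06606471635261013 [0.49712446 0.25296338] 79.87808567493533 0.02395290039544857
0.12 0.06484221767566778 [0.49862303 0.25255227] 79.87808567493543 0.023509662451519787
0.125 0.06361971899872541 [0.50012159 0.25214117] 79.87808567493539 0.023066424507590954
plate 0.1230791804426642 80.07068970085679 [0.53128346 0.24683215]
(array([0.50204705, 0.2819118 , 0.11724418]), [np.float64(0.0007686895828650802), np.float64(0.000452389542173555), np.float64(0.0007886700014830384)]) (array([0.49153398, 0.22263725, 0.11553395]), [np.float64(0.0013104990469456972), np.float64(0.0007451301668367874), np.float64(0.0015824443146789863)])
```

Emit:
{"name": "move_arm", "arguments": {"steps": [[1,-0.16,-0.37,3,0,0,-2.7],[1,-0.16,-0.37,7,0,0,-2.7],[1,-0.16,-0.37,9,0,0,-2.7],[1,-0.16,-0.37,9,0,0,-2.7]]}}

```text
clock: 3.55
tool_pos: [0.4967, 0.2521, 0.1439]
tcp_rot: [[0.984, -0.176, -0.004], [-0.176, -0.984, -0.002], [-0.003, 0.002, -1.0]]
ft_force: [-0.1, -0.3, -0.1]
opening: 0.0927
```

```bash
python3 snap.py w4; python3 -c "
import cv2
im=cv2.imread('pics/w4.png')[160:360,180:380];cv2.imwrite('pics/w4z.png',cv2.resize(im,None,fx=3,fy=3,interpolation=cv2.INTER_CUBIC))"
```

```text
3.55 [0.4967 0.2521 0.1439] [[0.9844, -0.1762, -0.0038], [-0.1762, -0.9844, -0.0016], [-0.0034, 0.0022, -1.0]] [-0.0861 -0.2623 -0.1436] 0.0926872885123247 [ 15.454   20.1029  94.1434  -0.0344  65.986  115.6142]
```

View pics/w4z.png

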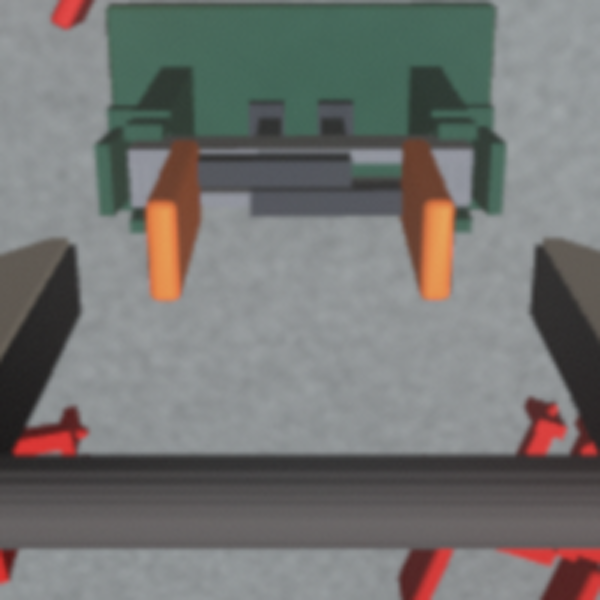

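```bash
python3 - <<'E'
from h import *
I=inf("w4");f=lambda u,v,z:plane(I,180+u/3-.3,160+v/3-.3,z)[:2]
for z in(.112,.1155,.119):
    a=f(148,250,z);b=f(452,250,z);print(z,np.linalg.norm(a-b),(a+b)/2,np.linalg.norm(f(163,200,z)-f(163,299,z)))
E
```

```text
0.112 0.06730105882686686 [0.49520717 0.2534539 ] 0.024018930188573994
0.1155 0.06599796619182224 [0.4968197  0.25314801] 0.023553872259680142
0.119 0.06469487355677765 [0.49843224 0.25284213] 0.023088814330786415
```

Emit:
{"name": "move_arm", "arguments": {"steps": [[1,0,-0.1,2.5,0,0,0],[1,0,-0.1,4.9,0,0,0],[1,0,-0.1,4.9,0,0,0],[1,0,-0.1,4.9,0,0,0]]}}

```text
clock: 4.1
tool_pos: [0.4982, 0.2555, 0.0983]
tcp_rot: [[0.985, -0.174, 0.002], [-0.174, -0.985, 0.001], [0.002, -0.001, -1.0]]
ft_force: [-0.2, 0.0, -0.0]
opening: 0.0929
```

```bash
python3 snap.py w5
```

```text
4.1 [0.4982 0.2555 0.0983] [[0.9848, -0.1736, 0.0024], [-0.1736, -0.9848, 0.0006], [0.0023, -0.001, -1.0]] [-0.1786  0.0296 -0.0052] 0.09285255955532278 [ 15.738   23.0646  96.9659  -0.0071  59.8258 115.7398]
```

View pics/w5.png

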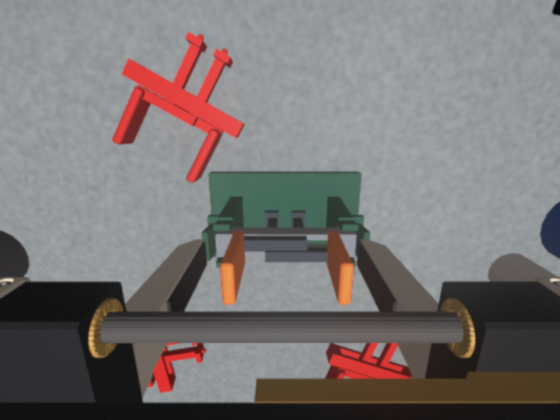

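```bash
python3 - <<'E'
from h import *
for k in range(3):
    print(r.state()['tool_pos'],r.state()['clock']); cams.camera("wrist")
I=inf("w5")
im=cv2.imread("pics/w5.png");b,_=blobs(im,(5,150,90),(18,255,255));print(b)
a=plane(I,221,280,.1155);c=plane(I,353,280,.1155);print((a+c)/2,np.linalg.norm(a-c))
E
```

```text
[0.49825266 0.25563617 0.09836635] 4.15
[0.49810659 0.25571924 0.09828526] 4.2
[0.49788238 0.2557766  0.09810361] 4.25
[([221, 232, 23, 72, 1095], [232.0, 268.8]), ([329, 232, 24, 72, 870], [342.0, 270.0]), ([353, 378, 59, 2, 60], [382.5, 379.0])]
[0.49857359 0.25256423 0.1155    ] 0.06658138598850688
```

Emit:
{"name": "move_arm", "arguments": {"steps": [[1,0,0.27,0.2,0,0,0],[1,0,0.27,0.2,0,0,0]]}}

```text
clock: 4.55
tool_pos: [0.4962, 0.2528, 0.0946]
tcp_rot: [[0.985, -0.173, -0.0], [-0.173, -0.985, -0.0], [-0.0, 0.0, -1.0]]
ft_force: [-0.0, -0.0, -0.9]
opening: 0.0929
```

```bash
python3 snap.py w6; python3 - <<'E'
from h import *
I=inf("w6")
im=cv2.imread("pics/w6.png");b,_=blobs(im,(5,150,90),(18,255,255));print(b)
E
```

```text
4.55 [0.4962 0.2528 0.0946] [[0.9849, -0.1731, -0.0003], [-0.1731, -0.9849, -0.0001], [-0.0002, 0.0001, -1.0]] [-0.0343 -0.0034 -0.8862] 0.09294859088375623 [ 15.5225  23.1315  97.4751  -0.0011  59.4091 115.4898]
[([213, 232, 25, 74, 1240], [225.3, 269.5]), ([326, 232, 23, 74, 878], [338.0, 271.7]), ([345, 378, 62, 2, 64], [376.4, 379.0])]
```

Emit:
{"name": "move_arm", "arguments": {"steps": [[0.6,0,0,0,0,0,0],[0.6,0,0,0,0,0,0],[0.6,0,0,0,0,0,0],[0.6,0,0,0,0,0,0]], "force": 5}}

```text
clock: 5.1
tool_pos: [0.4964, 0.253, 0.0947]
tcp_rot: [[0.985, -0.173, -0.0], [-0.173, -0.985, 0.0], [-0.0, -0.0, -1.0]]
ft_force: [0.2, 0.9, 0.8]
opening: 0.0658
```

Emit:
{"name": "move_arm", "arguments": {"steps": [[0.6,0,0,-0.5,0,0,0],[0.6,0,0,-1.5,0,0,0],[0.6,0,0,-3,0,0,0],[0.6,0,0,-6,0,0,0],[0.6,0,0,-9,0,0,0],[0.6,0,0,-9,0,0,0]]}}

```text
clock: 5.85
tool_pos: [0.4983, 0.2536, 0.188]
tcp_rot: [[0.985, -0.173, 0.007], [-0.173, -0.985, 0.002], [0.006, -0.003, -1.0]]
ft_force: [-1.1, -0.5, -2.4]
opening: 0.066
```

```bash
python3 snap.py w7
```

```text
5.85 [0.4983 0.2536 0.188 ] [[0.9849, -0.1729, 0.0066], [-0.1729, -0.9849, 0.0019], [0.0062, -0.003, -1.0]] [-1.1431 -0.4867 -2.398 ] 0.06599568891878355 [ 15.5379  17.5728  91.0864   0.0005  70.9467 115.495 ]
```

View pics/w7.png

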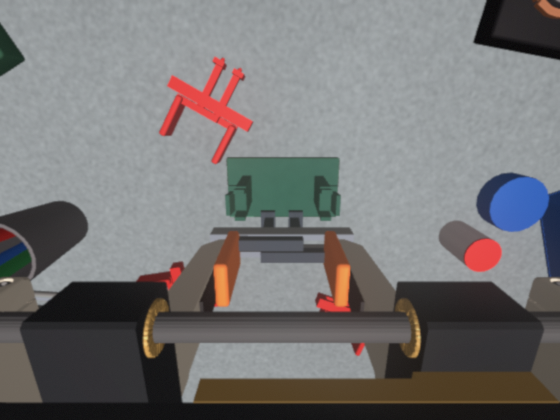

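Emit:
{"name": "move_arm", "arguments": {"steps": [[0.6,1.5,1.6,0,0,0,0],[0.6,4.5,4.9,0,0,0,1],[0.6,8,8.6,0,0,0,1.7],[0.6,11.5,12.4,0,0,0,1.7],[0.6,15,16.2,0,0,0,1.7],[0.6,18.5,20,0,0,0,1.7],[0.6,21.5,23.2,0,0,0,1.7],[0.6,23.1,24.9,1,0,0,1.7],[0.6,23.1,24.9,3,0,0,1.7],[0.6,23.1,24.9,4.3,0,0,1.7]]}}

```text
clock: 7.15
tool_pos: [0.6793, -0.0315, 0.1386]
tcp_rot: [[0.979, -0.202, -0.004], [-0.202, -0.979, 0.001], [-0.005, -0.0, -1.0]]
ft_force: [0.2, 0.5, -2.8]
opening: 0.0658
```

Emit:
{"name": "move_arm", "arguments": {"steps": [[0.6,0,0,0,0,0,0],[0.6,0,0,0,0,0,0]]}}

```text
clock: 7.4
tool_pos: [0.6809, -0.0315, 0.1421]
tcp_rot: [[0.98, -0.201, 0.001], [-0.201, -0.98, 0.0], [0.001, -0.0, -1.0]]
ft_force: [1.3, 0.3, -1.5]
opening: 0.0659
```

```bash
python3 snap.py w8; python3 - <<'E'
from h import *
for n,(x0,y0,x1,y1) in dict(scene=(160,120,320,240),side=(180,130,340,250)).items():
    im=cams.camera(n);cv2.imwrite(f"pics/{n}8.png",im)
    cv2.imwrite(f"pics/{n}8z.png",cv2.resize(im[y0:y1,x0:x1],None,fx=5,fy=5,interpolation=cv2.INTER_CUBIC))
E
```

```text
7.4 [ 0.6809 -0.0315  0.1421] [[0.9795, -0.2012, 0.0006], [-0.2012, -0.9795, 0.0], [0.0005, -0.0001, -1.0]] [ 1.3255  0.3445 -1.5348] 0.06587684016446631 [-12.007   31.993   75.136    0.0083  72.84    89.5981]
```

View pics/w8.png

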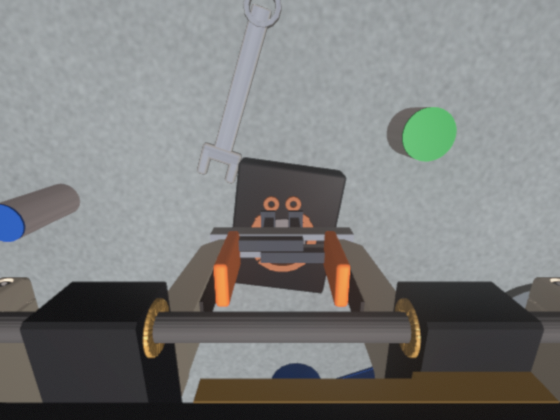

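View pics/scene8z.png

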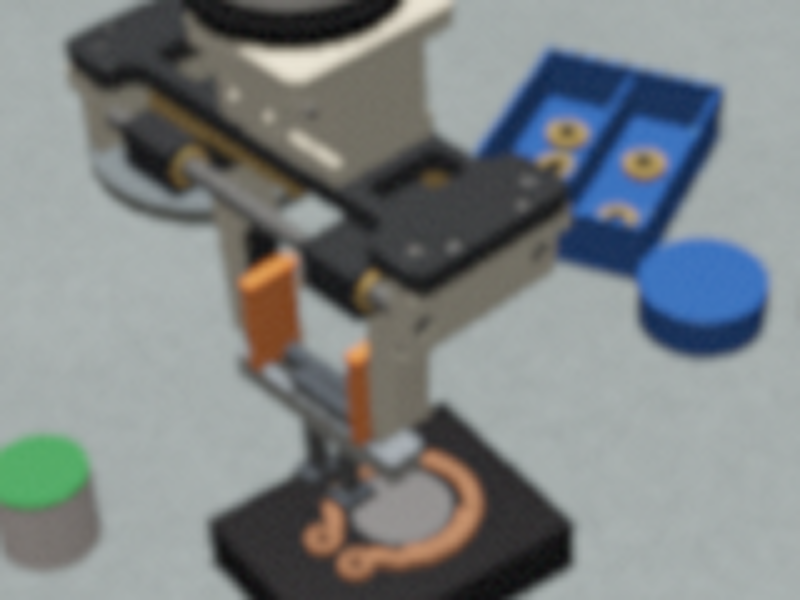

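View pics/side8z.png

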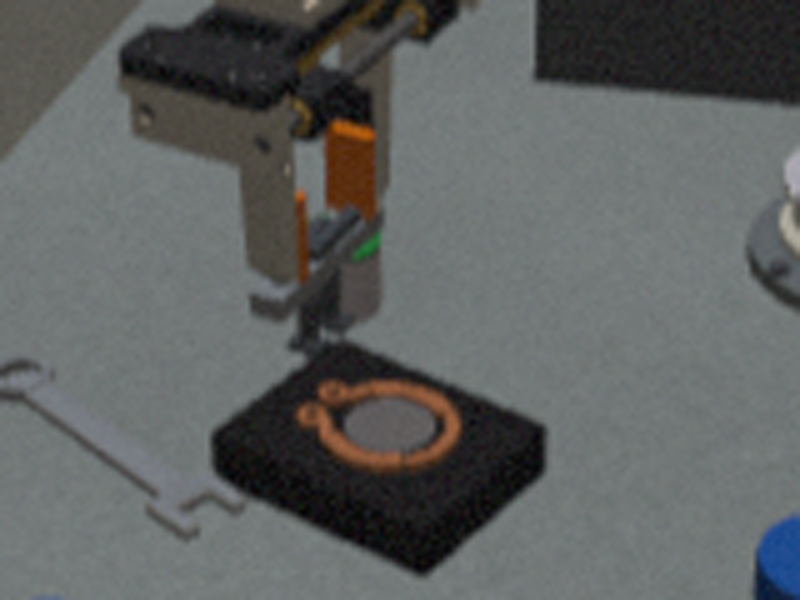

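```bash
python3 - <<'E'
from h import *
im=cv2.imread("pics/w8.png")[185:265,230:335];im=cv2.convertScaleAbs(im,alpha=1.6)
cv2.imwrite("pics/w8z.png",cv2.resize(im,None,fx=7.5,fy=7.5,interpolation=cv2.INTER_CUBIC))
I=inf("w8")
for y in(-.0096,.0096):
  for zt in (-.076,-.080):
    # foot bottom/ tip corners predicted
    R=np.array([[0.9795,-0.2012,0],[-0.2012,-0.9795,0],[0,0,-1]])
    for x in(-.008,0,.008):
        X=np.array([.6809,-.0315,.1421+.003+zt])+R@np.array([x,y,0]);u,v=proj(I,X);print(y,zt,x,round((u-230)*7.5),round((v-185)*7.5))
E
```

```text
-0.0096 -0.076 -0.008 297 328
-0.0096 -0.076 0 296 257
-0.0096 -0.076 0.008 295 186
-0.0096 -0.08 -0.008 298 314
-0.0096 -0.08 0 297 244
-0.0096 -0.08 0.008 296 174
0.0096 -0.076 -0.008 476 328
0.0096 -0.076 0 477 257
0.0096 -0.076 0.008 478 186
0.0096 -0.08 -0.008 475 314
0.0096 -0.08 0 476 244
0.0096 -0.08 0.008 476 174
```

View pics/w8z.png

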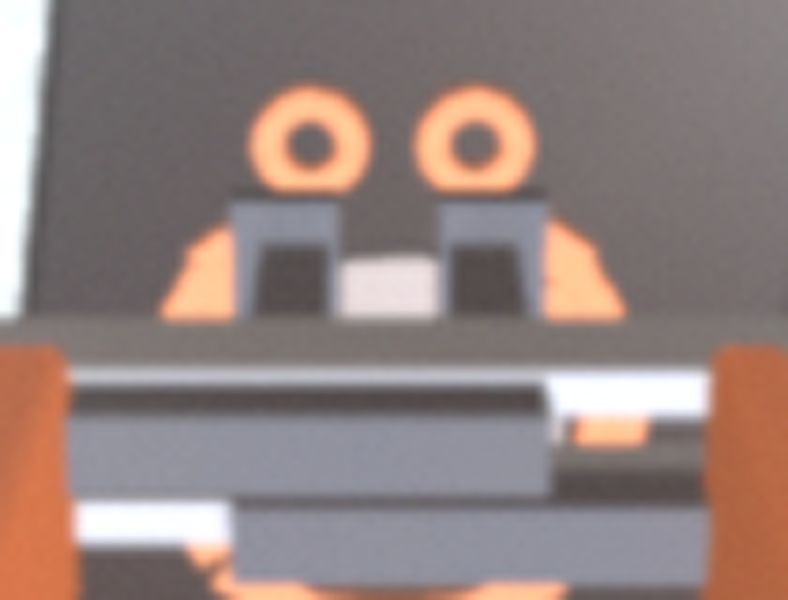

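```bash
python3 - <<'E'
from h import *
I=inf("w8");f=lambda u,v:plane(I,230+u/7.5-.4,185+v/7.5-.4,.035)[:2]
a=f(311.5,143.5);b=f(475.5,143.5);d=a-b;print((a+b)/2,np.linalg.norm(d),np.degrees(np.arctan2(d[1],d[0])))
m=(a+b)/2
for k in range(2):
    print(r.state()['tool_pos'],r.state()['tcp_rot'][:2,1])
    cams.camera("wrist")
R=r.state()['tcp_rot'];print(R.T@(np.array([*m,.0])-r.state()['tool_pos']))
E
```

```text
[ 0.68305535 -0.03242853] 0.019709829561887007 78.41808726189338
[ 0.68129284 -0.03194031  0.14273578] [-0.20158772 -0.97947047]
[ 0.68121437 -0.03201323  0.14264893] [-0.20174354 -0.97943838]
[ 1.71199739e-03 -1.34531162e-05  1.42522922e-01]
```

Emit:
{"name": "move_arm", "arguments": {"steps": [[0.6,0.18,0.05,0.8,0,0,0],[0.6,0.18,0.05,1.8,0,0,0],[0.6,0.18,0.05,2.4,0,0,0],[0.6,0.18,0.05,2.4,0,0,0],[0.6,0.18,0.05,2.4,0,0,0]]}}

```text
clock: 8.28
tool_pos: [0.6826, -0.0331, 0.1177]
tcp_rot: [[0.979, -0.202, 0.0], [-0.202, -0.979, -0.0], [0.0, 0.0, -1.0]]
ft_force: [-0.2, -0.6, -1.7]
opening: 0.0659
```

```bash
python3 snap.py w9; python3 - <<'E'
from h import *
im=cv2.imread("pics/w9.png")[185:265,230:335];im=cv2.convertScaleAbs(im,alpha=1.6)
cv2.imwrite("pics/w9z.png",cv2.resize(im,None,fx=7.5,fy=7.5,interpolation=cv2.INTER_CUBIC))
for n,(x0,y0,x1,y1) in dict(scene=(200,190,260,235),side=(220,190,280,235)).items():
    im=cams.camera(n);im=cv2.convertScaleAbs(im,alpha=1.6)
    cv2.imwrite(f"pics/{n}9z.png",cv2.resize(im[y0:y1,x0:x1],None,fx=10,fy=10,interpolation=cv2.INTER_CUBIC))
E
```

```text
8.275 [ 0.6826 -0.0331  0.1177] [[0.9794, -0.2021, 0.0002], [-0.2021, -0.9794, -0.0001], [0.0002, 0.0, -1.0]] [-0.1578 -0.6375 -1.7311] 0.06585221115712926 [-12.1058  33.3516  76.3907  -0.0015  70.2477  89.5537]
```

View pics/w9z.png

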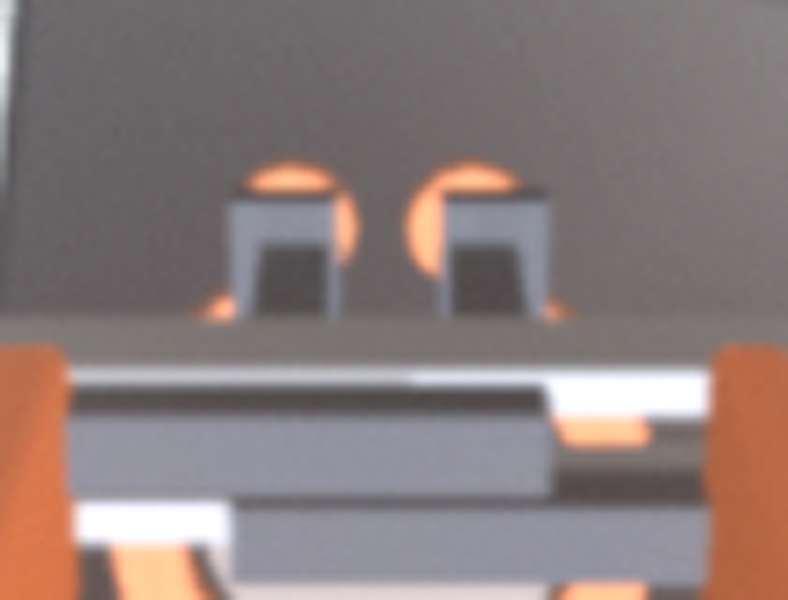

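View pics/scene9z.png

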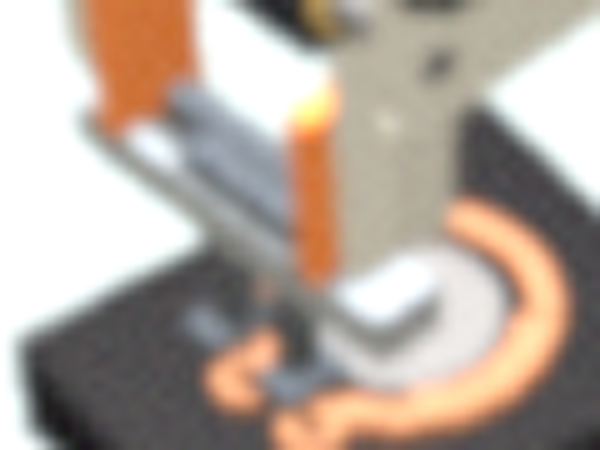

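View pics/side9z.png

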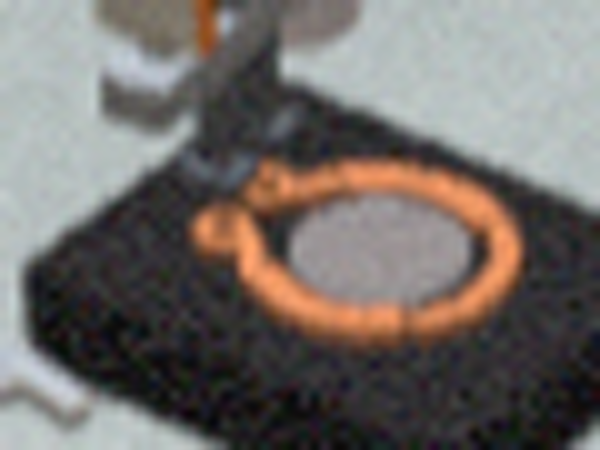

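Emit:
{"name": "move_arm", "arguments": {"steps": [[0.6,0.04,-0.08,0.2,0,0,0],[0.6,0.04,-0.08,0.5,0,0,0],[0.6,0.04,-0.08,0.6,0,0,0],[0.6,0.04,-0.08,0.6,0,0,0]]}}

```text
clock: 8.93
tool_pos: [0.6829, -0.0323, 0.1114]
tcp_rot: [[0.979, -0.202, -0.0], [-0.202, -0.979, 0.0], [-0.0, -0.0, -1.0]]
ft_force: [0.5, 0.1, -2.5]
opening: 0.0655
```

```bash
cat > z.py <<'E'
import sys
from h import *
im=cv2.imread(f"pics/{sys.argv[1]}.png")[185:265,230:335];im=cv2.convertScaleAbs(im,alpha=1.6)
cv2.imwrite(f"pics/{sys.argv[1]}z.png",cv2.resize(im,None,fx=7.5,fy=7.5,interpolation=cv2.INTER_CUBIC))
E
python3 snap.py w10; python3 z.py w10
```

```text
8.925 [ 0.6829 -0.0323  0.1114] [[0.9794, -0.2021, -0.0004], [-0.2021, -0.9794, 0.0001], [-0.0004, -0.0, -1.0]] [ 0.4728  0.1143 -2.4725] 0.0654943110497895 [-12.0383  33.7152  76.6946   0.0007  69.6131  89.6227]
```

View pics/w10z.png

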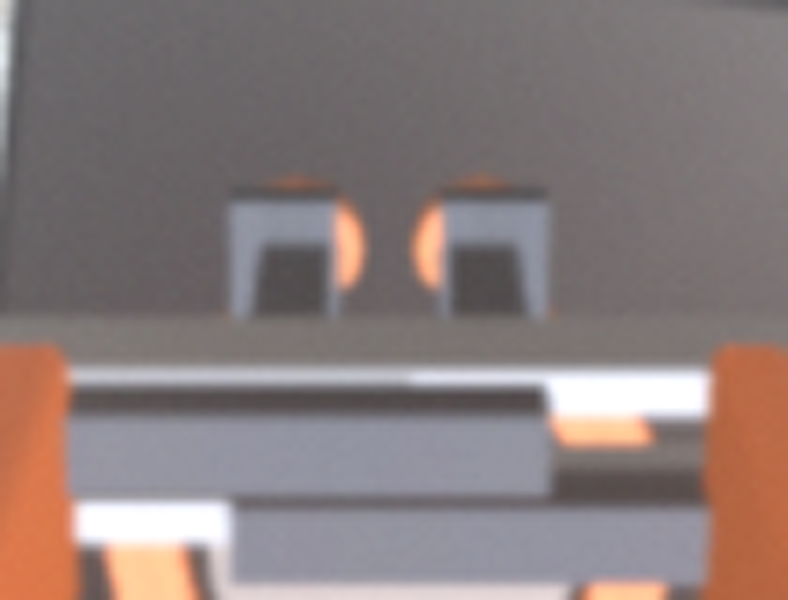

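Emit:
{"name": "move_arm", "arguments": {"steps": [[0.6,0,0,0.15,0,0,0],[0.6,0,0,0.3,0,0,0],[0.6,0,0,0.3,0,0,0]]}}

```text
clock: 9.35
tool_pos: [0.6829, -0.0324, 0.1084]
tcp_rot: [[0.979, -0.202, -0.0], [-0.202, -0.979, 0.0], [-0.0, -0.0, -1.0]]
ft_force: [0.6, 0.5, -2.4]
opening: 0.0659
```

```bash
python3 snap.py w11; python3 z.py w11
```

```text
9.35 [ 0.6829 -0.0324  0.1084] [[0.9793, -0.2022, -0.0004], [-0.2022, -0.9793, 0.0001], [-0.0004, -0.0, -1.0]] [ 0.5739  0.4568 -2.4232] 0.06592309770407798 [-12.0402  33.8667  76.8758   0.0001  69.2799  89.6255]
```

View pics/w11z.png

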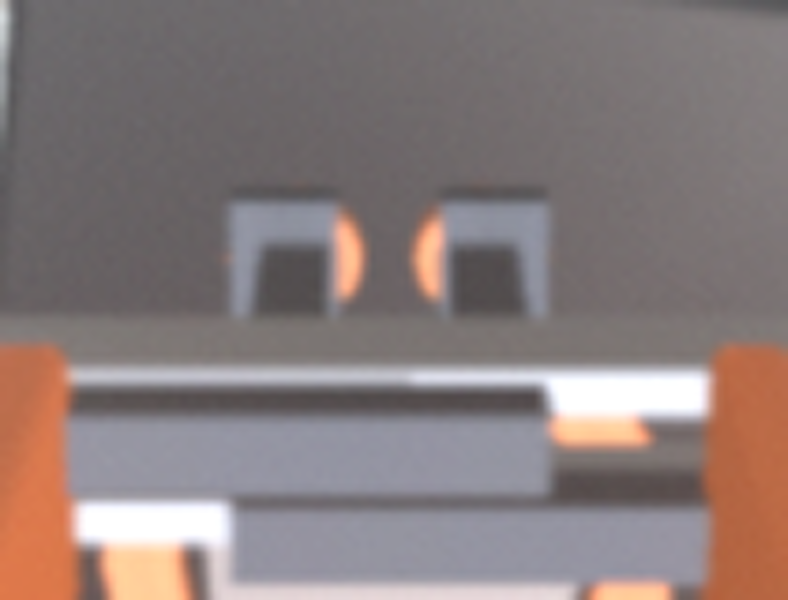

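Emit:
{"name": "move_arm", "arguments": {"steps": [[0.6,0,0,0.1,0,0,0],[0.6,0,0,0.1,0,0,0]]}}

```text
clock: 9.65
tool_pos: [0.683, -0.0324, 0.1076]
tcp_rot: [[0.979, -0.202, -0.0], [-0.202, -0.979, 0.0], [-0.0, 0.0, -1.0]]
ft_force: [-0.4, 0.1, -2.1]
opening: 0.0655
```

Emit:
{"name": "move_arm", "arguments": {"steps": [[0.6,0,0,0.08,0,0,0],[0.6,0,0,0.08,0,0,0]]}}

```text
clock: 9.9
tool_pos: [0.683, -0.0324, 0.1068]
tcp_rot: [[0.979, -0.202, -0.0], [-0.202, -0.979, 0.0], [-0.0, -0.0, -1.0]]
ft_force: [0.3, -0.4, -1.8]
opening: 0.0655
```

Emit:
{"name": "move_arm", "arguments": {"steps": [[0.6,0,0,0.08,0,0,0],[0.6,0,0,0.08,0,0,0]]}}

```text
clock: 10.15
tool_pos: [0.683, -0.0324, 0.106]
tcp_rot: [[0.979, -0.202, -0.0], [-0.202, -0.979, 0.0], [-0.0, 0.0, -1.0]]
ft_force: [-0.2, -0.1, -1.7]
opening: 0.0662
```

```bash
python3 snap.py w12; python3 z.py w12;python3 - <<'E'
from h import *
for n,(x0,y0,x1,y1) in dict(scene=(200,190,260,235),side=(220,190,280,235)).items():
    im=cams.camera(n);im=cv2.convertScaleAbs(im,alpha=1.6)
    cv2.imwrite(f"pics/{n}12z.png",cv2.resize(im[y0:y1,x0:x1],None,fx=10,fy=10,interpolation=cv2.INTER_CUBIC))
E
```

```text
10.15 [ 0.683  -0.0324  0.106 ] [[0.9794, -0.2021, -0.0001], [-0.2021, -0.9794, 0.0], [-0.0001, 0.0, -1.0]] [-0.209  -0.074  -1.7467] 0.06619593858040577 [-12.0375  33.9954  77.0198  -0.0007  68.9911  89.623 ]
```

View pics/w12z.png

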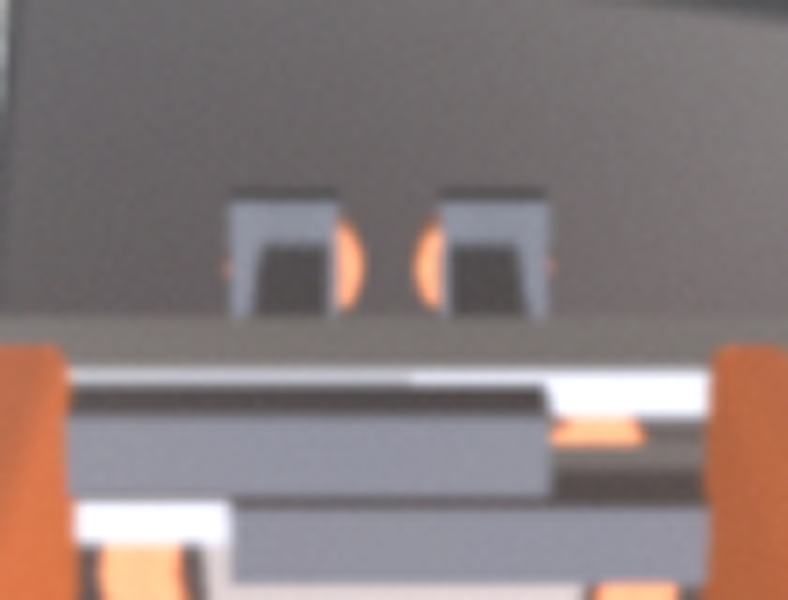

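View pics/side12z.png

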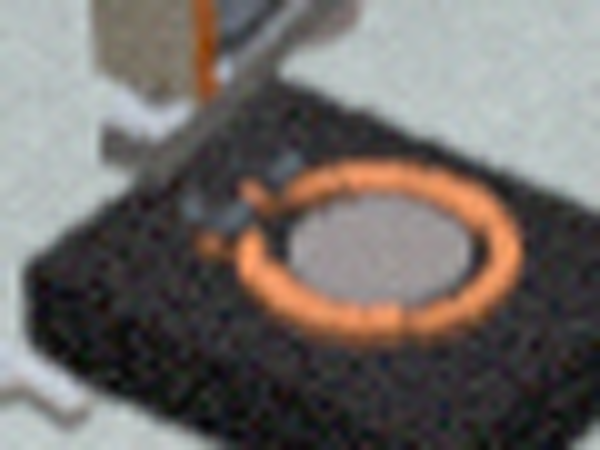

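Emit:
{"name": "move_arm", "arguments": {"steps": [[0.6,-0.06,0,0.08,0,0,0],[0.6,-0.06,0,0.08,0,0,0]]}}

```text
clock: 10.55
tool_pos: [0.6828, -0.0323, 0.1057]
tcp_rot: [[0.979, -0.202, 0.001], [-0.202, -0.979, -0.0], [0.001, 0.0, -1.0]]
ft_force: [-0.0, -0.1, 0.2]
opening: 0.0657
```

Emit:
{"name": "move_arm", "arguments": {"steps": [[0.6,0,0,0.08,0,0,0],[0.6,0,0,0.08,0,0,0]]}}

```text
clock: 10.8
tool_pos: [0.6831, -0.0324, 0.1056]
tcp_rot: [[0.979, -0.202, 0.002], [-0.202, -0.979, -0.0], [0.002, 0.0, -1.0]]
ft_force: [-1.1, -0.5, 5.9]
opening: 0.0659
```

```bash
python3 snap.py w13; python3 z.py w13
```

```text
10.8 [ 0.6831 -0.0324  0.1056] [[0.9794, -0.2021, 0.0019], [-0.2021, -0.9794, -0.0004], [0.0019, 0.0, -1.0]] [-1.0551 -0.4713  5.9321] 0.06590619711975505 [-12.0385  33.955   77.1501  -0.0003  68.7852  89.6226]
```

View pics/w13z.png

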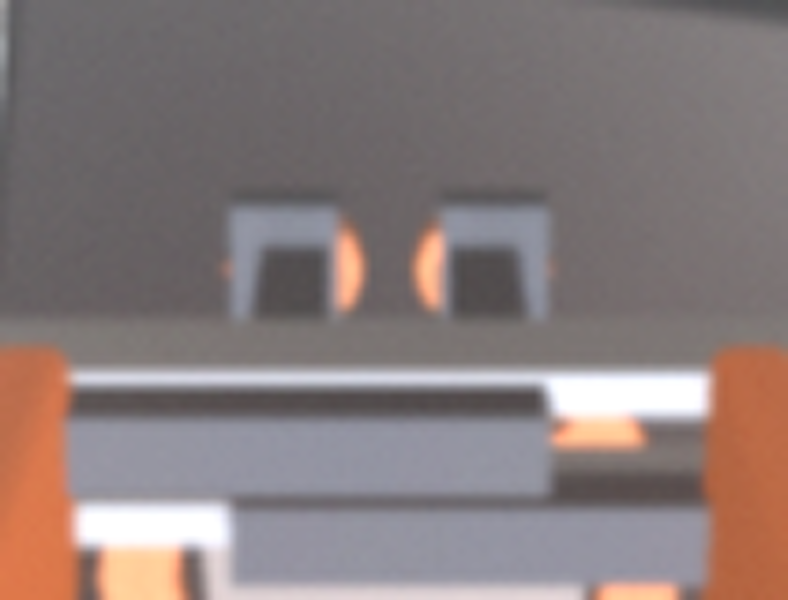

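Emit:
{"name": "move_arm", "arguments": {"steps": [[0.66,0,0,-0.08,0,0,0],[0.62,0,0,-0.08,0,0,0],[0.6,0,0,-0.08,0,0,0],[0.58,-0.03,0,-0.08,0,0,0],[0.58,-0.03,0,-0.08,0,0,0]], "force": 22}}

```text
clock: 11.48
tool_pos: [0.6828, -0.0318, 0.1057]
tcp_rot: [[0.979, -0.202, 0.002], [-0.202, -0.979, 0.0], [0.002, -0.001, -1.0]]
ft_force: [1.5, 2.2, 5.1]
opening: 0.0546
```

```bash
python3 snap.py w14; python3 z.py w14
```

```text
11.475 [ 0.6828 -0.0318  0.1057] [[0.9794, -0.202, 0.0017], [-0.202, -0.9794, 0.0004], [0.0015, -0.0007, -1.0]] [1.4917 2.172  5.0891] 0.054596942456104844 [-12.0159  33.9297  77.1766   0.0439  68.8052  89.6245]
```

View pics/w14z.png

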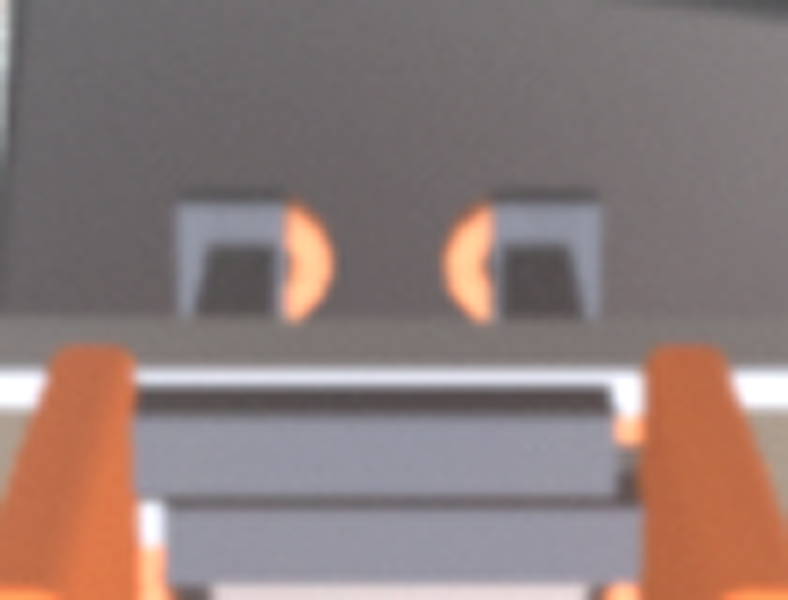

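Emit:
{"name": "move_arm", "arguments": {"steps": [[0.55,-0.03,0,-0.03,0,0,0],[0.52,-0.06,0,-0.05,0,0,0],[0.5,-0.08,0,-0.05,0,0,0],[0.485,-0.1,0,-0.05,0,0,0],[0.485,-0.1,0,-0.05,0,0,0],[0.485,-0.1,0,-0.05,0,0,0]], "force": 25}}

```text
clock: 12.28
tool_pos: [0.6811, -0.0325, 0.1057]
tcp_rot: [[0.979, -0.202, -0.0], [-0.202, -0.979, -0.001], [-0.0, 0.001, -1.0]]
ft_force: [1.7, -2.8, 3.5]
opening: 0.0463
```

```bash
python3 snap.py w15; python3 z.py w15
```

```text
12.275 [ 0.6811 -0.0325  0.1057] [[0.9793, -0.2023, -0.0002], [-0.2023, -0.9793, -0.0006], [-0.0001, 0.0006, -1.0]] [ 1.7384 -2.7711  3.4759] 0.04630530692204031 [-12.0633  33.8308  77.3531  -0.0389  68.8203  89.621 ]
```

View pics/w15z.png

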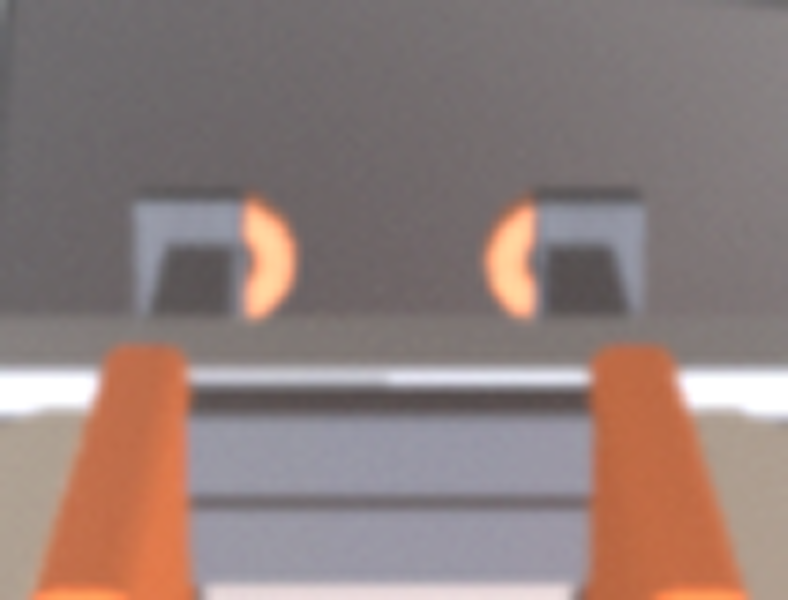

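View pics/w15.png

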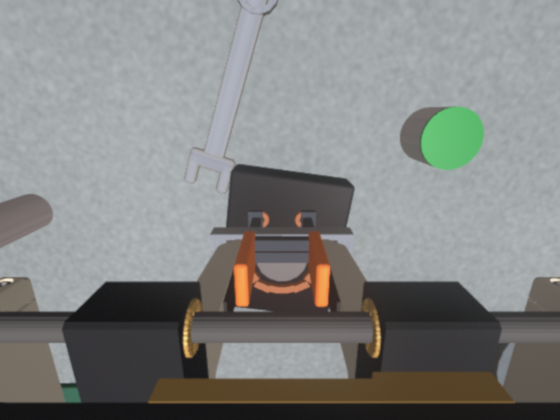

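```bash
python3 - <<'E'
from h import *
for n in("w2","w11","w12","w13","w14","w15"):
    im=cv2.imread(f"pics/{n}.png");I=inf(n)
    m=cv2.inRange(cv2.cvtColor(im,cv2.COLOR_BGR2HSV),(0,60,60),(20,255,255))
    # rows 210-230: inner edges
    best=None
    for v in range(150 if n=="w2" else 208,157 if n=="w2" else 229):
        row=m[v,245:325];i=np.where(row>0)[0]+245
        L=i[i<281];R=i[i>281]
        if len(L) and len(R):
            g=R.min()-L.max()
            if best is None or g<best[0]: best=(g,v,L.max()+.5,R.min()-.5)
    if best:
        g,v,l,rr=best;a=plane(I,l,v,.035);b=plane(I,rr,v,.035);print(n,best,np.linalg.norm(a-b)*1e3,"mm")
E
```

```text
w2 (np.int64(4), 152, np.float64(278.5), np.float64(281.5)) 3.49204472398754 mm
w11 (np.int64(7), 216, np.float64(278.5), np.float64(284.5)) 4.758754754645509 mm
w12 (np.int64(7), 217, np.float64(278.5), np.float64(284.5)) 4.710903721594271 mm
w13 (np.int64(7), 218, np.float64(278.5), np.float64(284.5)) 4.708274683887559 mm
w14 (np.int64(15), 217, np.float64(274.5), np.float64(288.5)) 10.97946496721601 mm
w15 (np.int64(25), 217, np.float64(269.5), np.float64(293.5)) 18.824906118132628 mm
```

```bash
python3 - <<'E'
from h import *
for n,(x0,y0,x1,y1) in dict(scene=(205,200,255,237),side=(230,195,280,232)).items():
    im=cams.camera(n);im=cv2.convertScaleAbs(im,alpha=1.8)
    cv2.imwrite(f"pics/{n}15z.png",cv2.resize(im[y0:y1,x0:x1],None,fx=15,fy=15,interpolation=cv2.INTER_CUBIC))
print(r.state()['ft_force'],r.state()['opening'],r.state()['tool_pos'])
E
```

```text
[ 1.50256325 -2.76152962  2.82631614] 0.04587895680585628 [ 0.68105711 -0.0321697   0.10576218]
```

View pics/scene15z.png

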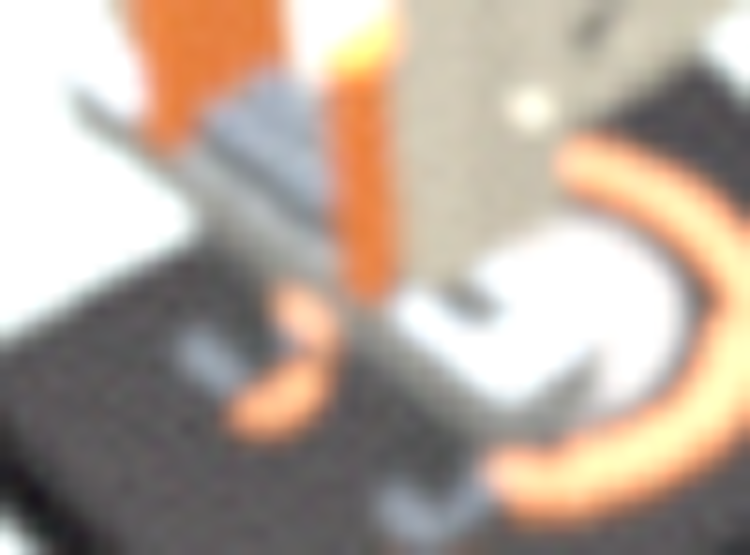

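View pics/side15z.png

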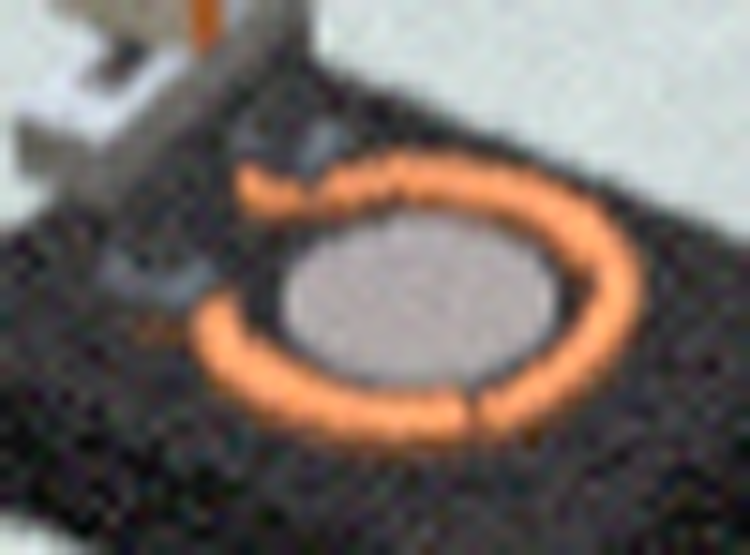

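Emit:
{"name": "move_arm", "arguments": {"steps": [[0.485,0,0,0.06,0,0,0],[0.485,0,0,0.12,0,0,0],[0.485,0,0,0.12,0,0,0]]}}

```text
clock: 12.8
tool_pos: [0.6811, -0.0322, 0.1057]
tcp_rot: [[0.979, -0.202, 0.0], [-0.202, -0.979, -0.001], [0.0, 0.0, -1.0]]
ft_force: [-0.6, -2.3, 8.8]
opening: 0.0462
```

Emit:
{"name": "move_arm", "arguments": {"steps": [[0.47,0,0,-0.14,0,0,0],[0.453,-0.02,0,-0.16,0,0,0],[0.453,-0.03,0,-0.16,0,0,0],[0.453,-0.03,0,-0.16,0,0,0]], "force": 27}}

```text
clock: 13.3
tool_pos: [0.6806, -0.0316, 0.1058]
tcp_rot: [[0.979, -0.202, -0.001], [-0.202, -0.979, 0.001], [-0.001, -0.0, -1.0]]
ft_force: [1.5, -1.0, 1.8]
opening: 0.0459
```

```bash
python3 snap.py w16; python3 z.py w16; python3 - <<'E'
from h import *
for n in("w15","w16"):
    im=cv2.imread(f"pics/{n}.png");I=inf(n)
    m=cv2.inRange(cv2.cvtColor(im,cv2.COLOR_BGR2HSV),(0,60,60),(20,255,255))
    for v in (215,218,221):
        i=np.where(m[v,245:325]>0)[0]+245;l=i[i<281].max();q=i[i>281].min();print(n,v,l,q,np.linalg.norm(plane(I,l+.5,v,.035)-plane(I,q-.5,v,.035)))
E
```

```text
13.3 [ 0.6806 -0.0316  0.1058] [[0.9794, -0.2021, -0.0008], [-0.2021, -0.9794, 0.0006], [-0.0009, -0.0004, -1.0]] [ 1.5481 -0.9724  1.7962] 0.045947163481341605 [-12.0262  33.8     77.4029   0.027   68.8502  89.6215]
w15 215 268 295 0.020350272454204583
w15 218 269 294 0.018844989812419877
w15 221 269 294 0.018905498841086034
w16 215 268 295 0.02035234081702415
w16 218 269 294 0.018847075857134087
w16 221 269 294 0.01890776392723107
```

View pics/w16z.png

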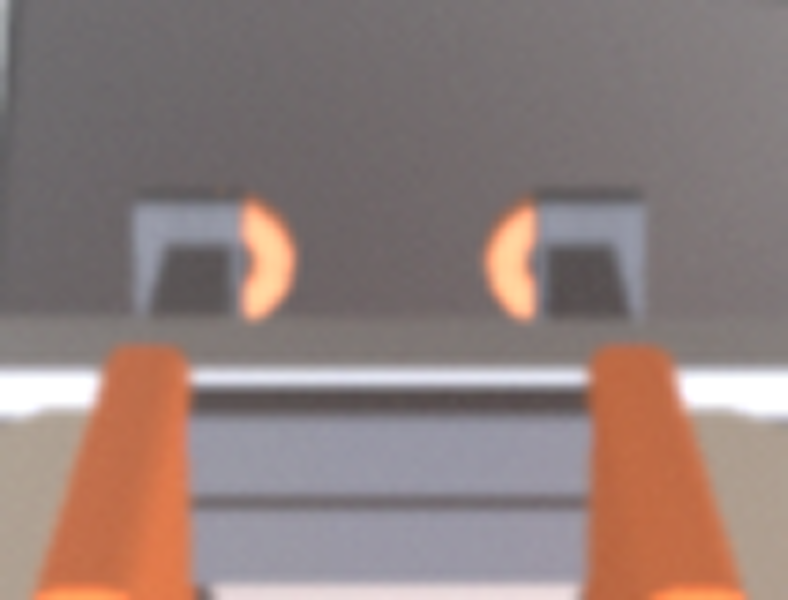

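Emit:
{"name": "move_arm", "arguments": {"steps": [[0.453,0,0,0,0,0,0],[0.453,0,0,0,0,0,0],[0.453,0,0,0,0,0,0]], "force": 33}}

```text
clock: 13.72
tool_pos: [0.6806, -0.0316, 0.1058]
tcp_rot: [[0.979, -0.202, -0.001], [-0.202, -0.979, 0.001], [-0.001, -0.0, -1.0]]
ft_force: [0.4, 0.2, -0.2]
opening: 0.0456
```

Emit:
{"name": "move_arm", "arguments": {"steps": [[0.453,0,0,0,0,0,0],[0.453,0,0,0,0,0,0]], "force": 42}}

```text
clock: 13.98
tool_pos: [0.6805, -0.0317, 0.1058]
tcp_rot: [[0.979, -0.202, -0.001], [-0.202, -0.979, 0.0], [-0.001, -0.0, -1.0]]
ft_force: [0.9, 1.2, -1.9]
opening: 0.0451
```

```bash
python3 snap.py w17; python3 z.py w17; python3 - <<'E'
from h import *
im=cams.camera("scene");cv2.imwrite("pics/s17.png",cv2.resize(im[130:240,180:300],None,fx=5,fy=5,interpolation=cv2.INTER_CUBIC))
E
```

```text
13.975 [ 0.6805 -0.0317  0.1058] [[0.9794, -0.2021, -0.0009], [-0.2021, -0.9794, 0.0004], [-0.001, -0.0002, -1.0]] [ 0.8795  1.1673 -1.8576] 0.04513314798087433 [-12.0348  33.7932  77.4082   0.0093  68.8552  89.6239]
```

View pics/w17.png

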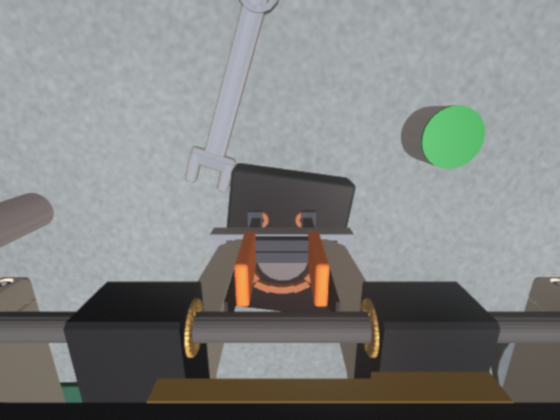

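View pics/s17.png

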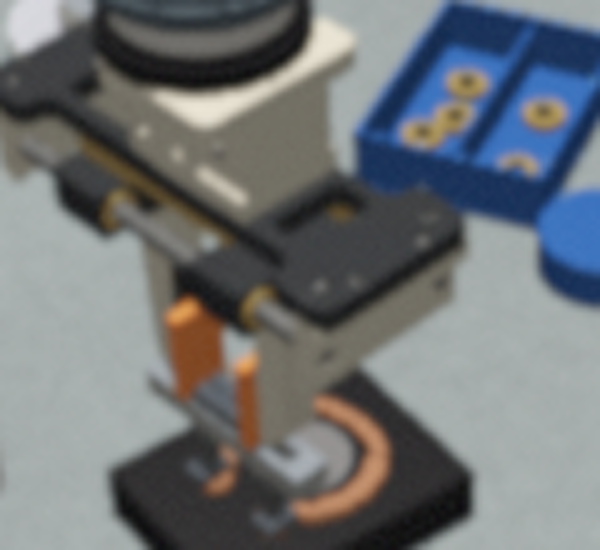

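```bash
python3 - <<'E'
from h import *
# subpixel: profile of red-ness along eye center rows
for n,rows in(("w12",range(218,222)),("w13",range(218,222)),("w14",range(217,221)),("w15",range(216,221)),("w16",range(216,221)),("w17",range(216,221))):
    im=cv2.imread(f"pics/{n}.png").astype(float);I=inf(n)
    q=im[:,:,2]-im[:,:,0]
    o=[]
    for v in rows:
        p=q[v];mx=max(p[262:281].max(),1)
        th=45
        i=281
        while p[i]<th:i-=1
        l=i+(p[i]-th)/(p[i]-p[i+1])
        j=282
        while p[j]<th:j+=1
        rr=j-(p[j]-th)/(p[j]-p[j-1])
        o.append((np.linalg.norm(plane(I,l,v,.035)-plane(I,rr,v,.035))*1e3))
    print(n,np.round(o,2))
E
```

```text
w12 [5.83 5.47 5.31 5.53]
w13 [6.01 5.51 5.32 5.42]
w14 [12.38 11.81 11.66 11.69]
w15 [20.83 20.24 20.01 19.92 20.07]
w16 [21.04 20.46 20.11 19.99 20.16]
w17 [21.53 20.88 20.51 20.45 20.59]
```

View pics/w17z.png

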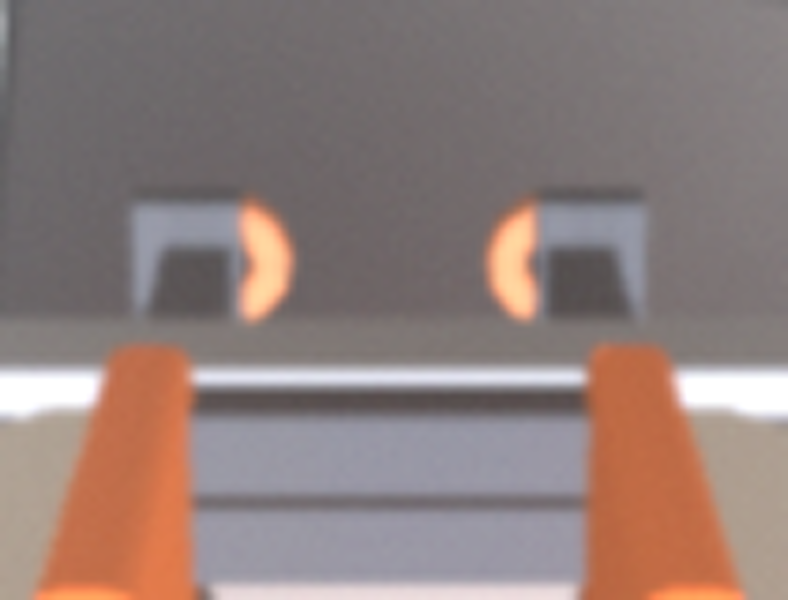

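Emit:
{"name": "move_arm", "arguments": {"steps": [[0.453,0,0,0,0,0,0],[0.453,0,0,0,0,0,0],[0.453,0,0,0,0,0,0],[0.453,0,0,0,0,0,0]]}}

```text
clock: 14.58
tool_pos: [0.6806, -0.032, 0.1059]
tcp_rot: [[0.979, -0.202, -0.001], [-0.202, -0.979, -0.0], [-0.001, 0.0, -1.0]]
ft_force: [-0.1, -0.3, -0.9]
opening: 0.0455
```

Emit:
{"name": "move_arm", "arguments": {"steps": [[0.453,0,0,-0.2,0,0,0],[0.453,0,0,-0.5,0,0,0],[0.453,0,0,-1,0,0,0],[0.453,0,0,-1.5,0,0,0],[0.453,0,0,-1.5,0,0,0]], "force": 32}}

```text
clock: 15.2
tool_pos: [0.6814, -0.032, 0.1221]
tcp_rot: [[0.979, -0.202, 0.002], [-0.202, -0.979, -0.0], [0.002, 0.0, -1.0]]
ft_force: [0.8, -0.3, -3.0]
opening: 0.0456
```

```bash
python3 snap.py w18; python3 z.py w18; python3 - <<'E'
from h import *
for n,(x0,y0,x1,y1) in dict(scene=(190,170,270,230),side=(220,170,300,230)).items():
    im=cams.camera(n);im=cv2.convertScaleAbs(im,alpha=1.5)
    cv2.imwrite(f"pics/{n}18z.png",cv2.resize(im[y0:y1,x0:x1],None,fx=10,fy=10,interpolation=cv2.INTER_CUBIC))
E
```

```text
15.2 [ 0.6814 -0.032   0.1221] [[0.9794, -0.2021, 0.0015], [-0.2021, -0.9794, -0.0004], [0.0016, 0.0, -1.0]] [ 0.7509 -0.2867 -2.9617] 0.04559142916876694 [-12.0384  32.9627  76.4232  -0.0017  70.5249  89.6221]
```

View pics/w18.png

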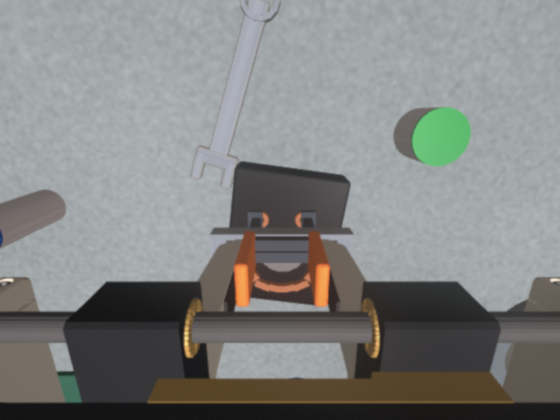

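View pics/scene18z.png

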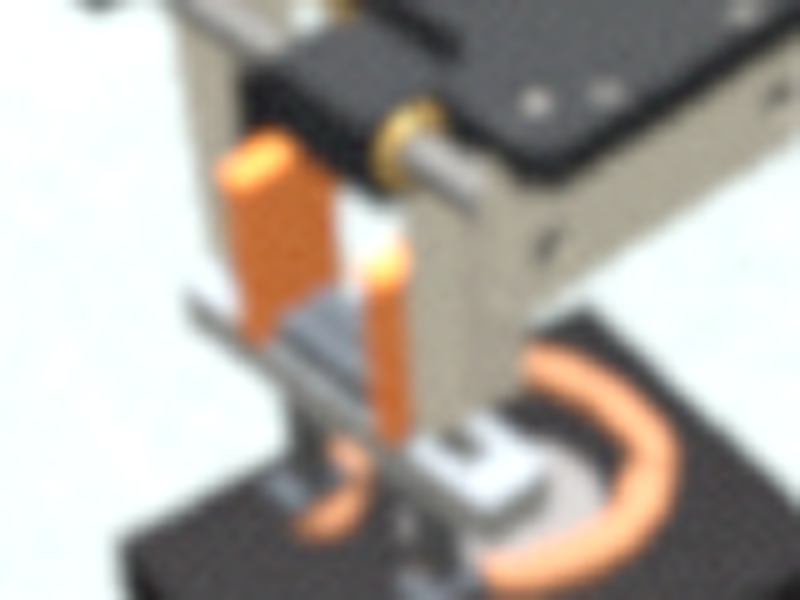

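View pics/side18z.png

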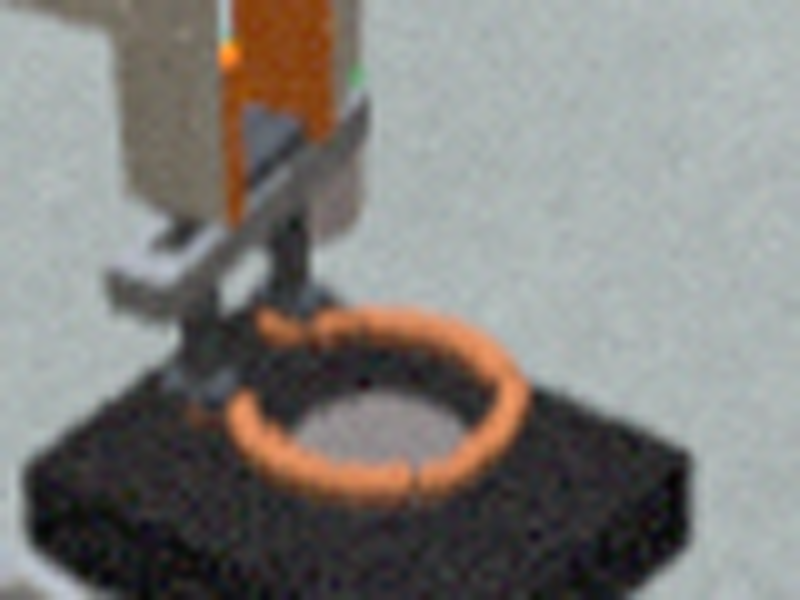

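```bash
python3 - <<'E'
from h import *
im=cv2.imread("pics/w18.png")
cv2.imwrite("pics/w18b.png",cv2.resize(cv2.convertScaleAbs(im[200:310,225:340],alpha=1.7),None,fx=6,fy=6,interpolation=cv2.INTER_CUBIC))
I=inf("w18");p=np.array([.6814,-.032,.1221]);R=np.array([[.9794,-.2021,.0015],[-.2021,-.9794,-.0004],[.0016,0,-1]])
for x in(-.0655,-.060,-.055,0): 
    for z in(.087,.0845,.082): 
        u,v=proj(I,p+R@[x,0,z-.0107+.0107-.0]);print(x,z,round(u,1),round(v,1), "zoom",round((v-200)*6))
m=cv2.inRange(cv2.cvtColor(im,cv2.COLOR_BGR2HSV),(3,80,60),(16,255,255))
i=np.where(m[270:310,278:286].any(1))[0]+270;print(i)
E
```

```text
-0.0655 0.087 281.5 281.8 zoom 491
-0.0655 0.0845 281.5 283.3 zoom 500
-0.0655 0.082 281.5 284.9 zoom 509
-0.06 0.087 281.5 276.4 zoom 459
-0.06 0.0845 281.5 277.9 zoom 468
-0.06 0.082 281.5 279.4 zoom 477
-0.055 0.087 281.5 271.5 zoom 429
-0.055 0.0845 281.5 273.0 zoom 438
-0.055 0.082 281.5 274.4 zoom 447
0 0.087 281.5 213.4 zoom 80
0 0.0845 281.5 214.4 zoom 86
0 0.082 281.5 215.4 zoom 92
[282 283 284 285 286 287 288 289 290 291 292]
```

View pics/w18b.png

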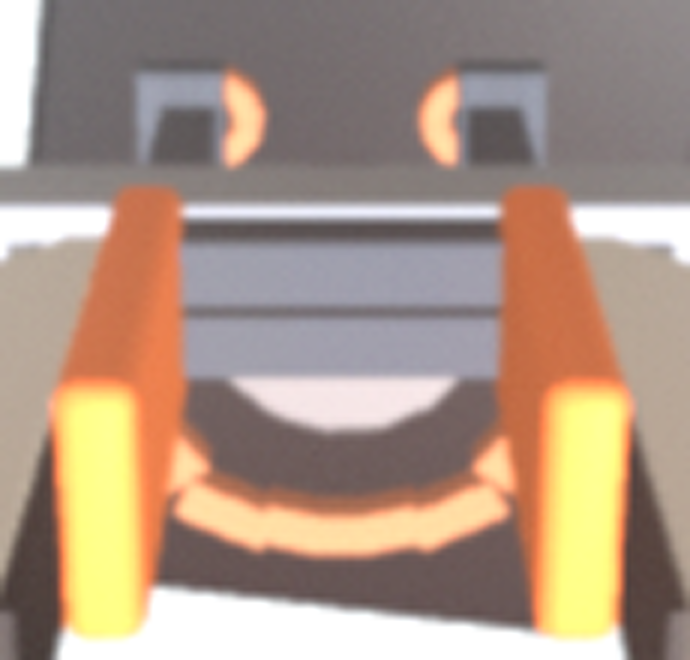

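```bash
python3 - <<'E'
from h import *
for n,p in(("w17",[.6805,-.0317,.1058]),("w18",[.6814,-.032,.1221])):
    I=inf(n);p=np.array(p);R=np.array([[.9794,-.2021,0],[-.2021,-.9794,0],[0,0,-1]])
    for x in(-.067,-.066,-.065,-.0595,-.0585,-.001,0,.001):
        u,v=proj(I,p+R@[x,0,.0708]);print(n,x,round(u,1),round(v,2),"w18b",round((v-200)*6),"z",round((v-185)*7.5))
E
```

```text
w17 -0.067 281.5 293.65 w18b 562 z 815
w17 -0.066 281.5 292.64 w18b 556 z 807
w17 -0.065 281.5 291.63 w18b 550 z 800
w17 -0.0595 281.5 286.01 w18b 516 z 758
w17 -0.0585 281.5 284.98 w18b 510 z 750
w17 -0.001 281.5 221.36 w18b 128 z 273
w17 0 281.5 220.17 w18b 121 z 264
w17 0.001 281.5 218.97 w18b 114 z 255
w18 -0.067 281.4 293.92 w18b 564 z 817
w18 -0.066 281.4 292.91 w18b 557 z 809
w18 -0.065 281.4 291.89 w18b 551 z 802
w18 -0.0595 281.4 286.26 w18b 518 z 759
w18 -0.0585 281.4 285.23 w18b 511 z 752
w18 -0.001 281.5 221.51 w18b 129 z 274
w18 0 281.5 220.32 w18b 122 z 265
w18 0.001 281.5 219.13 w18b 115 z 256
```

Emit:
{"name": "move_arm", "arguments": {"steps": [[0.453,0,0,-1.5,0,0,0],[0.453,-0.3,0.5,-3.5,0,0,0],[0.453,-1.3,2.8,-5,0,0,0],[0.453,-2.9,6.3,-5,0,0,0],[0.453,-4.7,10.3,-5,0,0,0],[0.453,-6.6,14.5,-5,0,0,0],[0.453,-8.5,18.5,-5,0,0,0],[0.453,-10.4,22.6,-5,0,0,0],[0.453,-12,26.3,-5,0,0,0],[0.453,-13,28.4,-5,0,0,0]]}}

```text
clock: 16.6
tool_pos: [0.4937, -0.2866, 0.1726]
tcp_rot: [[0.979, -0.205, 0.001], [-0.205, -0.979, -0.002], [0.001, 0.002, -1.0]]
ft_force: [-0.9, 0.1, -2.0]
opening: 0.0453
```

Emit:
{"name": "move_arm", "arguments": {"steps": [[0.453,-0.27,0.6,0,0,0,0],[0.453,-0.27,0.6,0,0,0,0],[0.453,-0.27,0.6,0,0,0,0]]}}

```text
clock: 16.98
tool_pos: [0.4926, -0.2885, 0.1714]
tcp_rot: [[0.979, -0.201, 0.0], [-0.201, -0.979, 0.0], [0.0, -0.0, -1.0]]
ft_force: [-0.0, 0.4, -2.9]
opening: 0.0453
```

```bash
python3 snap.py w19; python3 - <<'E'
from h import *
im=cv2.imread("pics/w19.png")
cv2.imwrite("pics/w19b.png",cv2.resize(cv2.convertScaleAbs(im[200:310,225:340],alpha=1.5),None,fx=6,fy=6,interpolation=cv2.INTER_CUBIC))
for n,(x0,y0,x1,y1) in dict(scene=(150,60,270,150),side=(310,80,430,170)).items():
    im=cams.camera(n);cv2.imwrite(f"pics/{n}19.png",im);im=cv2.convertScaleAbs(im,alpha=1.3)
    cv2.imwrite(f"pics/{n}19z.png",cv2.resize(im[y0:y1,x0:x1],None,fx=6.6,fy=6.6,interpolation=cv2.INTER_CUBIC))
E
```

```text
16.975 [ 0.4926 -0.2885  0.1714] [[0.9795, -0.2014, 0.0004], [-0.2014, -0.9795, 0.0001], [0.0004, -0.0002, -1.0]] [-0.0468  0.3551 -2.9017] 0.04528525219569614 [-41.5543  19.7809  90.3755   0.0208  69.8295  60.0603]
```

View pics/w19.png

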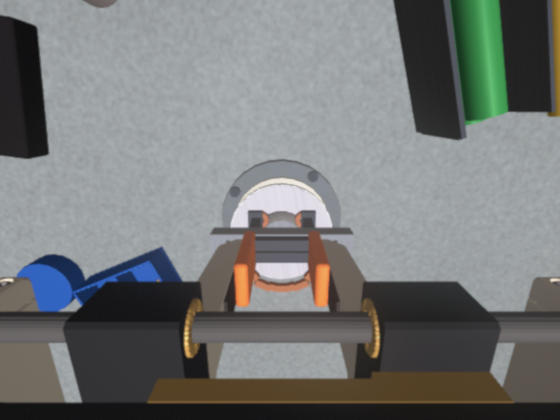

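View pics/w19b.png

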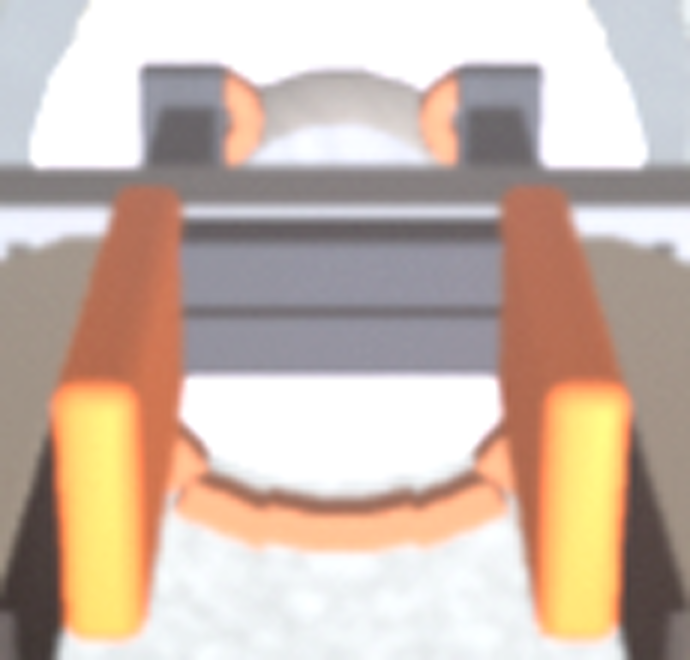

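View pics/scene19z.png

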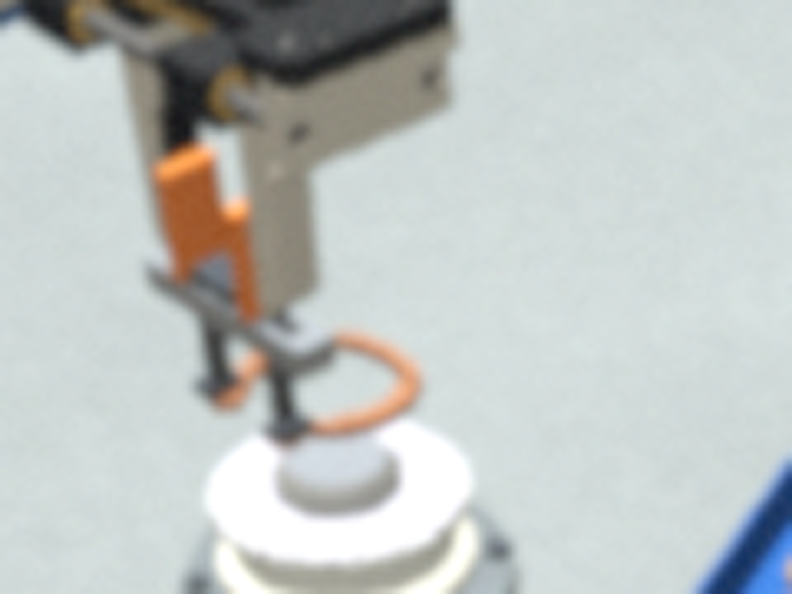

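View pics/side19z.png

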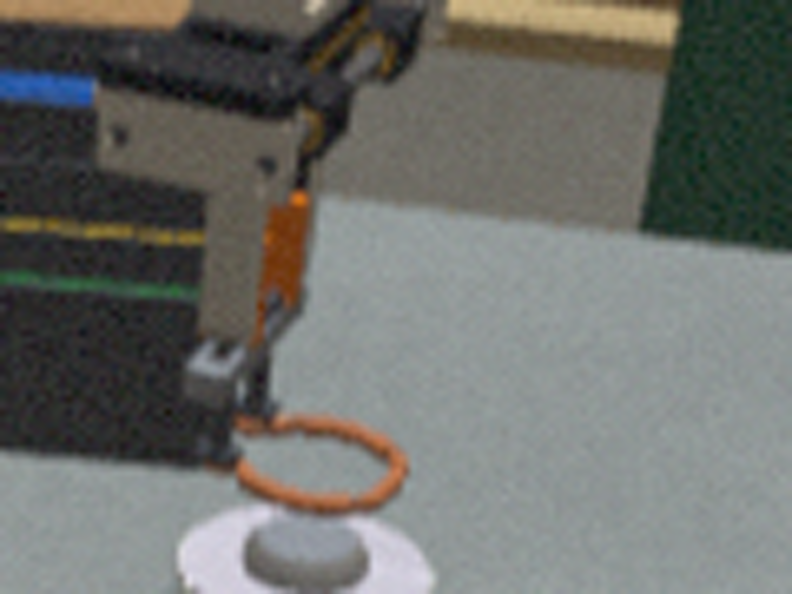

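```bash
python3 - <<'E'
from h import *
im=cv2.imread("pics/w19.png");g=cv2.cvtColor(im,cv2.COLOR_BGR2GRAY)
print("col281 rows155-232",g[155:232,279:284].mean(1).astype(int).tolist())
print("row200",g[199:202,215:345].mean(0).astype(int).tolist())
print("row 222",g[222,262:302].tolist()); print("row216",g[216,262:302].tolist())
E
```

```text
col281 rows155-232 [169, 169, 167, 156, 121, 102, 124, 137, 139, 139, 139, 139, 139, 140, 140, 140, 140, 140, 140, 140, 139, 135, 151, 207, 228, 232, 232, 222, 178, 179, 211, 222, 223, 223, 224, 223, 224, 224, 224, 224, 224, 224, 224, 224, 224, 224, 225, 225, 225, 224, 225, 225, 225, 224, 224, 210, 147, 116, 121, 125, 128, 131, 135, 137, 141, 148, 162, 167, 167, 166, 166, 158, 131, 98, 86, 86, 85]
row200 [168, 168, 167, 167, 165, 166, 167, 168, 163, 145, 135, 137, 138, 138, 138, 138, 138, 138, 138, 139, 139, 138, 138, 138, 147, 170, 191, 202, 206, 207, 212, 219, 223, 225, 225, 223, 222, 224, 224, 223, 221, 222, 221, 222, 223, 224, 224, 223, 223, 223, 222, 221, 222, 223, 224, 223, 224, 225, 225, 223, 223, 223, 223, 224, 225, 226, 225, 224, 223, 222, 223, 224, 225, 224, 223, 223, 224, 225, 223, 221, 219, 220, 221, 224, 225, 224, 222, 220, 219, 220, 222, 223, 223, 224, 225, 225, 224, 223, 223, 222, 222, 221, 222, 216, 213, 214, 200, 167, 145, 139, 139, 139, 138, 139, 139, 139, 139, 139, 138, 138, 138, 138, 139, 149, 159, 162, 161, 159, 159, 160]
row 222 [99, 122, 144, 150, 151, 144, 129, 132, 137, 140, 147, 154, 162, 166, 167, 167, 166, 165, 165, 167, 169, 169, 169, 168, 166, 164, 162, 157, 151, 149, 146, 144, 138, 134, 145, 151, 152, 145, 124, 97]
row216 [118, 143, 151, 150, 143, 124, 113, 118, 120, 122, 123, 122, 124, 125, 126, 129, 130, 130, 132, 132, 132, 133, 132, 131, 130, 130, 131, 131, 130, 129, 130, 129, 121, 108, 122, 142, 151, 152, 141, 111]
```

```bash
python3 - <<'E'
from h import *
from scipy.optimize import least_squares
I=inf("w19");p=np.array([.4926,-.2885,.1714]);R=np.array([[.9795,-.2014,0],[-.2014,-.9795,0],[0,0,-1]])
def row(x,z): return proj(I,p+R@[x,0,p[2]-z])[1]
f=lambda q:[row(q[0]+.05,q[1])-184.6,row(q[0]+.025,q[1]+.0013)-210.7,row(q[0]+.0195,q[1]+.0133)-220.5]
s=least_squares(f,[-.034,.05],x_scale=.01);print(s.x,s.fun)
for k in range(3):
    ff=[0,1,2];ff.remove(k);s=least_squares(lambda q:np.array(f(q))[ff],[-.034,.05],x_scale=.01);print(k,s.x)
print("world",p+R@[s.x[0],0,0])
for zf in(.046,.048,.050,.052,.054): 
    s=least_squares(lambda q:f([q[0],zf]),[-.034],x_scale=.01);print(zf,s.x,s.fun)
# lateral: roller face edges vs row, circle fit
im=cv2.imread("pics/w19.png").astype(float);g=cv2.cvtColor(im.astype(np.uint8),cv2.COLOR_BGR2GRAY).astype(float)
for v in(192,196,200,204,208):
    a=g[v];i=232
    while a[i]<212:i+=1
    j=335
    while a[j]<205:j-=1
    P=plane(I,i,v,.05);Q=plane(I,j,v,.05);L=R.T@(P-p);M=R.T@(Q-p);print(v,i,j,(L[1]+M[1])/2,(M[1]-L[1]), L[0])
E
```

```text
[-0.03303917  0.05192309] [ 0.01775972 -0.06582504  0.04600842]
0 [-0.03411867  0.04893375]
1 [-0.03307399  0.05171121]
2 [-0.03280965  0.05279407]
world [ 0.46046295 -0.28189214  0.1714    ]
0.046 [-0.03492402] [ 0.46841147 -0.18540104 -0.29884403]
0.048 [-0.03428756] [ 0.31845924 -0.14562461 -0.18415371]
0.05 [-0.03365112] [ 0.16626431 -0.10524112 -0.06768924]
0.052 [-0.0330147] [ 0.011776   -0.0642366   0.05059083]
0.054 [-0.0323783] [-0.14505793 -0.02259661  0.17072927]
192 248 315 -0.0001004170872038121 0.06299018558797721 0.009348120215970273
196 244 318 -0.0005726606880302881 0.06986114953140427 0.005436844875272089
200 245 321 0.0013218528029228412 0.07204798675007448 0.0014948316205883585
204 239 323 -0.0005766743920724952 0.07996761133526395 -0.002483317943945476
208 238 325 -0.00010043065392808387 0.08317237317354108 -0.0064929289303161004
```

Emit:
{"name": "move_arm", "arguments": {"steps": [[0.453,0.06,-0.07,0.5,0,0,0],[0.453,0.06,-0.07,1.5,0,0,0],[0.453,0.06,-0.07,2.1,0,0,0],[0.453,0.06,-0.07,2.1,0,0,0],[0.453,0.06,-0.07,2.1,0,0,0]], "force": 38}}

```text
clock: 17.75
tool_pos: [0.4931, -0.2887, 0.1502]
tcp_rot: [[0.979, -0.202, 0.0], [-0.202, -0.979, -0.0], [0.0, 0.0, -1.0]]
ft_force: [-0.5, -0.5, -1.5]
opening: 0.0456
```

```bash
cat > ax.py <<'E'
import sys
from h import *
from scipy.optimize import least_squares
n=sys.argv[1];I=inf(n);im=cv2.imread(f"pics/{n}.png")
cv2.imwrite(f"pics/{n}b.png",cv2.resize(cv2.convertScaleAbs(im[200:310,225:340],alpha=1.3),None,fx=6,fy=6,interpolation=cv2.INTER_CUBIC))
g=cv2.cvtColor(im,cv2.COLOR_BGR2GRAY)
print("rows170-232",g[170:232,279:284].mean(1).astype(int).tolist())
E
python3 snap.py w20; python3 ax.py w20
```

```text
17.75 [ 0.4931 -0.2887  0.1502] [[0.9793, -0.2022, 0.0], [-0.2022, -0.9793, -0.0001], [0.0001, 0.0001, -1.0]] [-0.5021 -0.4701 -1.5318] 0.0456336331581884 [-41.5263  20.9754  91.8409  -0.001   67.1793  60.1399]
rows170-232 [138, 138, 139, 139, 139, 139, 138, 138, 139, 139, 138, 134, 139, 184, 223, 230, 231, 230, 221, 173, 172, 222, 215, 218, 222, 222, 222, 222, 222, 222, 222, 223, 222, 223, 223, 223, 223, 223, 223, 223, 223, 223, 223, 223, 224, 223, 223, 223, 211, 154, 115, 116, 121, 124, 127, 129, 127, 111, 92, 85, 84, 84]
```

View pics/w20b.png

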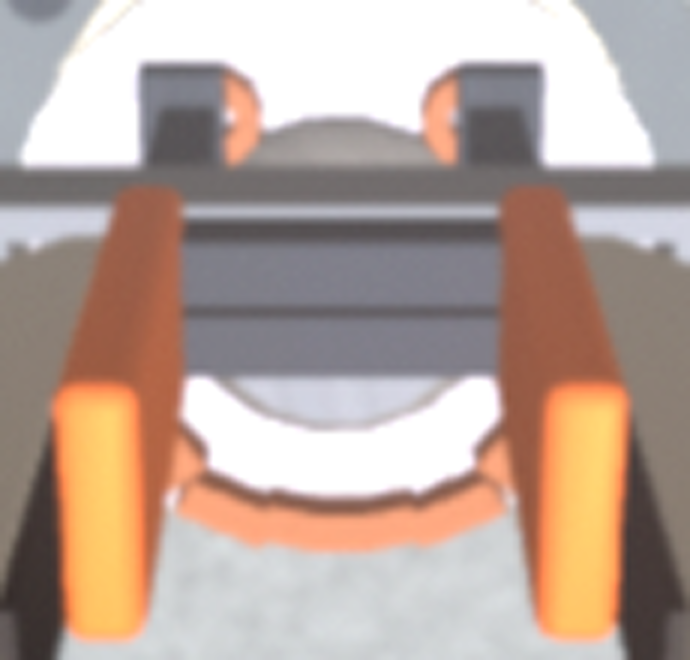

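```bash
python3 - <<'E'
from h import *
from scipy.optimize import least_squares
I=inf("w20");p=np.array([.4931,-.2887,.1502]);R=np.array([[.9793,-.2022,0],[-.2022,-.9793,0],[0,0,-1]])
def row(x,z): return proj(I,p+R@[x,0,p[2]-z])[1]
f=lambda q:[row(q[0]+.05,q[1])-190.6,row(q[0]+.025,q[1]+.0013)-218.8,row(q[0]-.0195,q[1]+.0133)-271.2]
s=least_squares(f,[-.034,.05],x_scale=.01);print(s.x,s.fun)
for k in range(3):
    ff=[0,1,2];ff.remove(k);t=least_squares(lambda q:np.array(f(q))[ff],[-.034,.05],x_scale=.01);print(k,t.x)
for x in(-.067,-.066,-.065): print(x,(row(x,p[2]-.0708)-200)*6)
E
```

```text
[-0.03253355  0.05446801] [ 0.01299858 -0.02047339  0.00720585]
0 [-0.03259826  0.05434443]
1 [-0.03251852  0.05448162]
2 [-0.03244457  0.05475976]
-0.067 562.522472777508
-0.066 556.4479779450282
-0.065 550.3591981088035
```

Emit:
{"name": "move_arm", "arguments": {"steps": [[0.453,0.04,0,0.3,0,0,0],[0.453,0.04,0,0.6,0,0,0],[0.453,0.04,0,0.9,0,0,0],[0.453,0.04,0,0.9,0,0,0],[0.453,0.04,0,0.9,0,0,0]]}}

```text
clock: 18.42
tool_pos: [0.4935, -0.2887, 0.1412]
tcp_rot: [[0.979, -0.202, 0.0], [-0.202, -0.979, -0.0], [0.0, 0.0, -1.0]]
ft_force: [-0.4, 0.4, -1.7]
opening: 0.0454
```

```bash
python3 snap.py w21; python3 ax.py w21
```

```text
18.425 [ 0.4935 -0.2887  0.1412] [[0.9794, -0.2021, 0.0], [-0.2021, -0.9794, -0.0], [0.0, 0.0, -1.0]] [-0.4421  0.3854 -1.7071] 0.0454104621467486 [-41.5016  21.517   92.4199  -0.002   66.0614  60.1609]
rows170-232 [137, 137, 137, 138, 138, 139, 138, 138, 138, 138, 138, 137, 138, 135, 128, 151, 211, 228, 230, 230, 230, 221, 173, 162, 209, 209, 216, 221, 221, 221, 221, 221, 222, 222, 222, 222, 222, 222, 222, 222, 222, 222, 222, 222, 223, 223, 223, 223, 222, 222, 223, 222, 210, 157, 116, 114, 115, 103, 89, 84, 83, 83]
```

View pics/w21b.png

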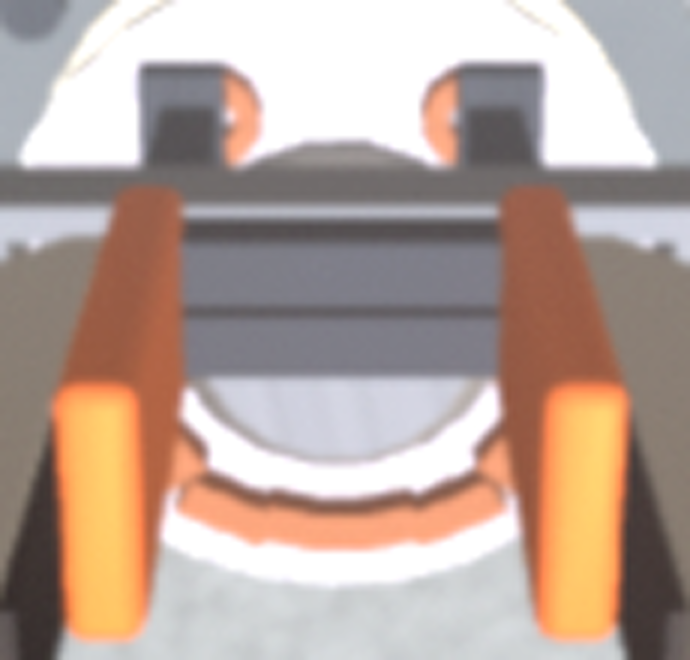

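Emit:
{"name": "move_arm", "arguments": {"steps": [[0.453,0,0,0.15,0,0,0],[0.453,0,0,0.3,0,0,0],[0.453,0,0,0.3,0,0,0]]}}

```text
clock: 18.85
tool_pos: [0.4933, -0.2885, 0.1379]
tcp_rot: [[0.979, -0.202, -0.0], [-0.202, -0.979, 0.0], [-0.0, -0.0, -1.0]]
ft_force: [-0.6, -0.4, -2.1]
opening: 0.0456
```

Emit:
{"name": "move_arm", "arguments": {"steps": [[0.453,0,0,0.1,0,0,0],[0.453,0,0,0.2,0,0,0],[0.453,0,0,0.2,0,0,0]]}}

```text
clock: 19.23
tool_pos: [0.4934, -0.2886, 0.1361]
tcp_rot: [[0.979, -0.202, -0.0], [-0.202, -0.979, 0.0], [-0.0, -0.0, -1.0]]
ft_force: [0.3, -0.9, -2.6]
opening: 0.0453
```

```bash
python3 snap.py w22; python3 ax.py w22
```

```text
19.225 [ 0.4934 -0.2886  0.1361] [[0.9794, -0.2022, -0.0001], [-0.2022, -0.9794, 0.0001], [-0.0001, -0.0001, -1.0]] [ 0.2821 -0.8768 -2.5809] 0.04528646783825246 [-41.502   21.8124  92.7699   0.0016  65.4276  60.1602]
rows170-232 [137, 137, 137, 137, 137, 137, 138, 137, 138, 138, 138, 137, 137, 137, 135, 129, 142, 194, 224, 229, 230, 230, 226, 200, 156, 173, 210, 217, 219, 220, 221, 221, 221, 221, 221, 221, 221, 221, 221, 221, 222, 222, 222, 222, 222, 222, 222, 222, 222, 222, 222, 222, 222, 221, 212, 165, 117, 97, 89, 84, 84, 84]
```

View pics/w22b.png

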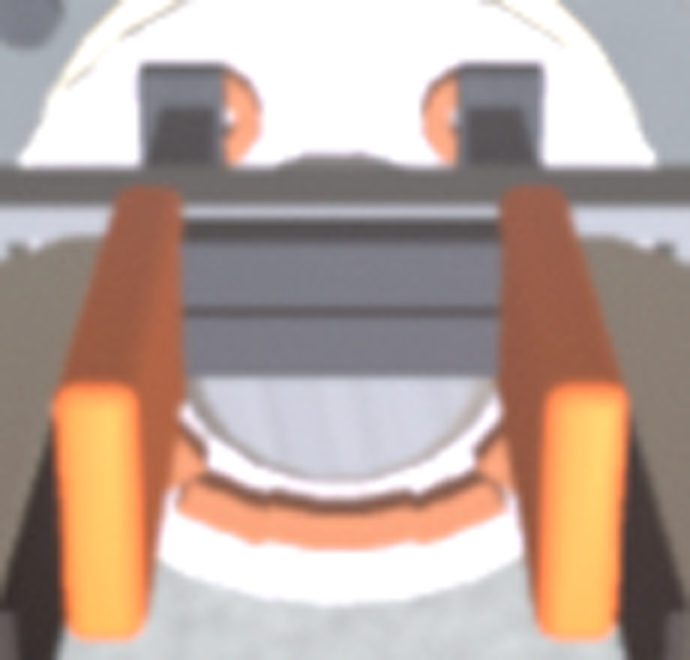

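Emit:
{"name": "move_arm", "arguments": {"steps": [[0.453,0,0,0.1,0,0,0],[0.453,0,0,0.2,0,0,0],[0.453,0,0,0.2,0,0,0]]}}

```text
clock: 19.65
tool_pos: [0.4934, -0.2886, 0.134]
tcp_rot: [[0.979, -0.202, -0.0], [-0.202, -0.979, 0.0], [-0.0, -0.0, -1.0]]
ft_force: [0.2, -0.4, -2.1]
opening: 0.0453
```

Emit:
{"name": "move_arm", "arguments": {"steps": [[0.453,0,0,0.1,0,0,0],[0.453,0,0,0.2,0,0,0],[0.453,0,0,0.2,0,0,0]]}}

```text
clock: 20.02
tool_pos: [0.4934, -0.2886, 0.132]
tcp_rot: [[0.979, -0.202, -0.0], [-0.202, -0.979, 0.0], [-0.0, -0.0, -1.0]]
ft_force: [-0.0, 1.0, -2.8]
opening: 0.0452
```

```bash
python3 snap.py w23; python3 ax.py w23
```

```text
20.025 [ 0.4934 -0.2886  0.132 ] [[0.9794, -0.2021, -0.0002], [-0.2021, -0.9794, 0.0001], [-0.0002, -0.0001, -1.0]] [-0.0159  0.9742 -2.8278] 0.04522731767607882 [-41.5001  22.0499  93.0389   0.0007  64.9233  60.1596]
rows170-232 [135, 136, 136, 136, 136, 136, 137, 137, 137, 137, 137, 137, 136, 137, 136, 135, 129, 139, 188, 222, 228, 229, 229, 229, 219, 162, 161, 217, 212, 216, 220, 220, 220, 220, 220, 220, 220, 220, 220, 221, 221, 221, 221, 221, 221, 222, 222, 222, 221, 222, 222, 222, 222, 222, 221, 221, 208, 148, 98, 84, 83, 83]
```

View pics/w23b.png

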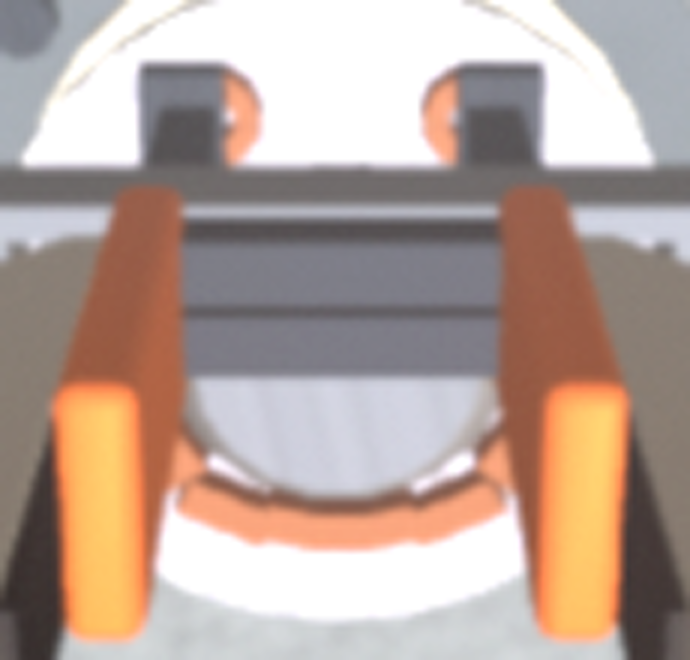

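Emit:
{"name": "move_arm", "arguments": {"steps": [[0.453,0,0,0.1,0,0,0],[0.453,0,0,0.15,0,0,0],[0.453,0,0,0.15,0,0,0]]}}

```text
clock: 20.45
tool_pos: [0.4934, -0.2886, 0.1306]
tcp_rot: [[0.979, -0.202, -0.0], [-0.202, -0.979, 0.0], [-0.0, -0.0, -1.0]]
ft_force: [-0.8, -0.2, -2.4]
opening: 0.0455
```

Emit:
{"name": "move_arm", "arguments": {"steps": [[0.453,0,0,0.1,0,0,0],[0.453,0,0,0.1,0,0,0]]}}

```text
clock: 20.7
tool_pos: [0.4934, -0.2886, 0.1295]
tcp_rot: [[0.979, -0.202, -0.0], [-0.202, -0.979, 0.0], [-0.0, -0.0, -1.0]]
ft_force: [0.2, -0.4, -3.2]
opening: 0.0453
```

Emit:
{"name": "move_arm", "arguments": {"steps": [[0.453,0,0,0.1,0,0,0],[0.453,0,0,0.1,0,0,0]]}}

```text
clock: 20.95
tool_pos: [0.4934, -0.2886, 0.1286]
tcp_rot: [[0.979, -0.202, -0.0], [-0.202, -0.979, 0.0], [-0.0, -0.0, -1.0]]
ft_force: [-0.3, 0.3, -3.1]
opening: 0.0455
```

Emit:
{"name": "move_arm", "arguments": {"steps": [[0.453,0,0,0.1,0,0,0],[0.453,0,0,0.1,0,0,0]]}}

```text
clock: 21.2
tool_pos: [0.4935, -0.2887, 0.1276]
tcp_rot: [[0.979, -0.202, 0.0], [-0.202, -0.979, -0.0], [0.0, 0.0, -1.0]]
ft_force: [-0.5, 0.9, -3.0]
opening: 0.0455
```

Emit:
{"name": "move_arm", "arguments": {"steps": [[0.453,0,0,0.1,0,0,0],[0.453,0,0,0.1,0,0,0]]}}

```text
clock: 21.45
tool_pos: [0.4935, -0.2887, 0.1272]
tcp_rot: [[0.979, -0.202, 0.0], [-0.202, -0.979, -0.0], [0.0, 0.0, -1.0]]
ft_force: [-0.7, 1.2, 2.6]
opening: 0.0454
```

```bash
python3 snap.py w24; python3 ax.py w24; python3 - <<'E'
from h import *
for n,(x0,y0,x1,y1) in dict(scene=(160,80,250,150),side=(320,110,400,170)).items():
    im=cams.camera(n);cv2.imwrite(f"pics/{n}24.png",im)
    cv2.imwrite(f"pics/{n}24z.png",cv2.resize(im[y0:y1,x0:x1],None,fx=8,fy=8,interpolation=cv2.INTER_CUBIC))
E
```

```text
21.45 [ 0.4935 -0.2887  0.1272] [[0.9794, -0.2021, 0.0003], [-0.2021, -0.9794, -0.0003], [0.0004, 0.0002, -1.0]] [-0.6537  1.2405  2.5979] 0.045378055300487635 [-41.5002  22.3389  93.3677   0.0018  64.2695  60.1601]
rows170-232 [123, 134, 136, 135, 136, 136, 135, 136, 136, 137, 137, 136, 136, 136, 136, 136, 136, 133, 125, 153, 213, 227, 228, 229, 229, 226, 208, 153, 164, 219, 210, 214, 219, 219, 219, 219, 220, 220, 220, 220, 220, 220, 220, 220, 220, 221, 221, 221, 221, 221, 221, 221, 221, 221, 221, 221, 211, 164, 109, 85, 82, 83]
```

View pics/side24z.png

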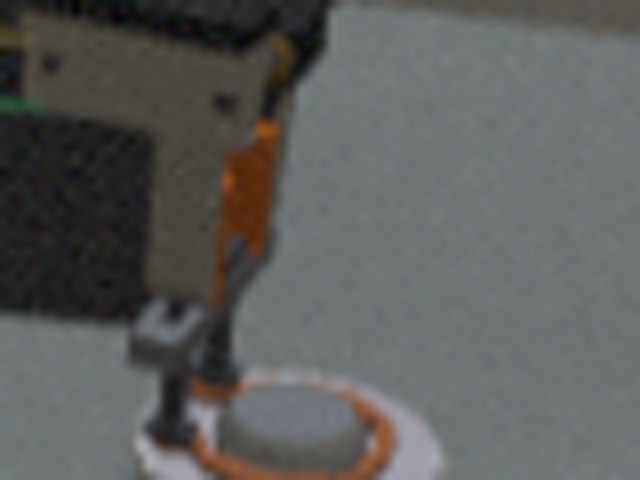

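View pics/scene24z.png

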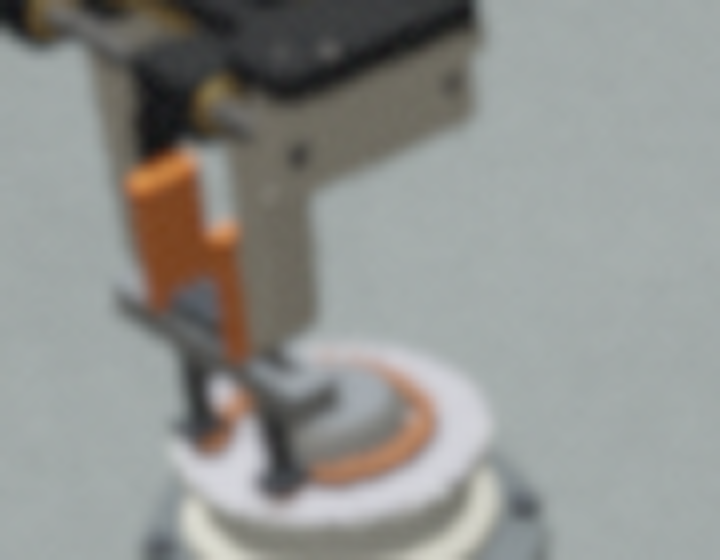

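Emit:
{"name": "move_arm", "arguments": {"steps": [[0.453,0,0,0.05,0,0,0],[0.453,0,0,0.1,0,0,0],[0.453,0,0,0.1,0,0,0]]}}

```text
clock: 21.98
tool_pos: [0.4935, -0.2887, 0.1258]
tcp_rot: [[0.979, -0.202, 0.0], [-0.202, -0.979, -0.0], [0.0, 0.0, -1.0]]
ft_force: [-0.2, 1.0, 5.4]
opening: 0.0453
```

Emit:
{"name": "move_arm", "arguments": {"steps": [[0.453,0,0,0.05,0,0,0],[0.453,0,0,0.1,0,0,0],[0.453,0,0,0.1,0,0,0]]}}

```text
clock: 22.35
tool_pos: [0.4936, -0.2887, 0.1248]
tcp_rot: [[0.979, -0.202, 0.0], [-0.202, -0.979, -0.0], [0.0, 0.0, -1.0]]
ft_force: [-0.9, 2.1, 6.3]
opening: 0.0453
```

Emit:
{"name": "move_arm", "arguments": {"steps": [[0.453,0,0,0.05,0,0,0],[0.453,0,0,0.1,0,0,0],[0.453,0,0,0.1,0,0,0]]}}

```text
clock: 22.72
tool_pos: [0.4936, -0.2887, 0.124]
tcp_rot: [[0.979, -0.202, 0.0], [-0.202, -0.979, -0.0], [0.0, 0.0, -1.0]]
ft_force: [-1.4, 2.2, 5.9]
opening: 0.0457
```

Emit:
{"name": "move_arm", "arguments": {"steps": [[0.453,0,0,0.05,0,0,0],[0.453,0,0,0.08,0,0,0],[0.453,0,0,0.08,0,0,0]]}}

```text
clock: 23.1
tool_pos: [0.4936, -0.2887, 0.1233]
tcp_rot: [[0.979, -0.202, 0.0], [-0.202, -0.979, -0.0], [0.0, 0.0, -1.0]]
ft_force: [-1.5, 1.9, 6.9]
opening: 0.0453
```

Emit:
{"name": "move_arm", "arguments": {"steps": [[0.453,0,0,0.04,0,0,0],[0.453,0,0,0.04,0,0,0]]}}

```text
clock: 23.35
tool_pos: [0.4936, -0.2887, 0.123]
tcp_rot: [[0.979, -0.202, 0.0], [-0.202, -0.979, -0.0], [0.001, 0.0, -1.0]]
ft_force: [-2.2, 1.1, 9.1]
opening: 0.0455
```

```bash
python3 snap.py w25; python3 ax.py w25
```

```text
23.35 [ 0.4936 -0.2887  0.123 ] [[0.9794, -0.2021, 0.0005], [-0.2021, -0.9794, -0.0003], [0.0006, 0.0002, -1.0]] [-2.1533  1.0791  9.0979] 0.04547338539485915 [-41.4985  22.598   93.6319   0.0046  63.7359  60.1619]
rows170-232 [96, 124, 134, 135, 135, 135, 135, 135, 136, 136, 137, 136, 136, 136, 136, 136, 136, 133, 126, 149, 209, 226, 228, 228, 228, 227, 214, 156, 158, 213, 206, 212, 218, 219, 219, 219, 219, 219, 219, 219, 219, 220, 219, 220, 220, 220, 220, 220, 220, 220, 220, 220, 220, 221, 221, 220, 210, 163, 108, 84, 82, 82]
```

View pics/w25b.png

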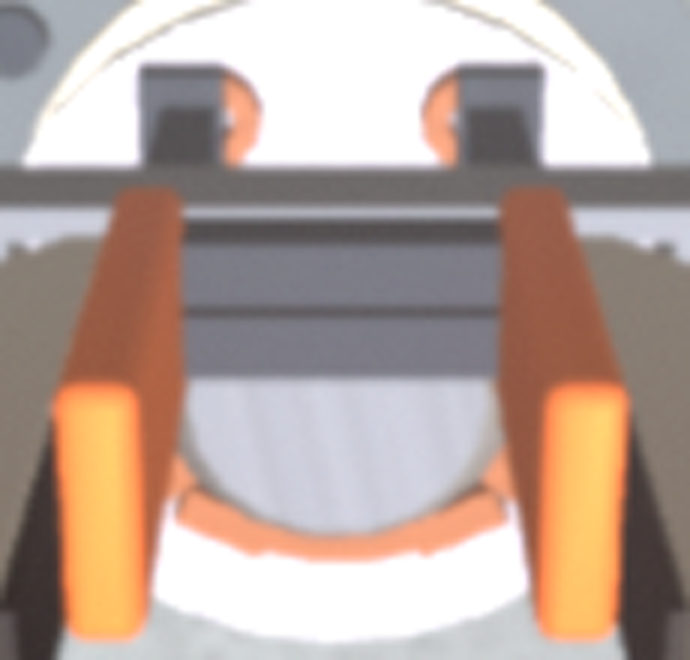

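View pics/w24b.png

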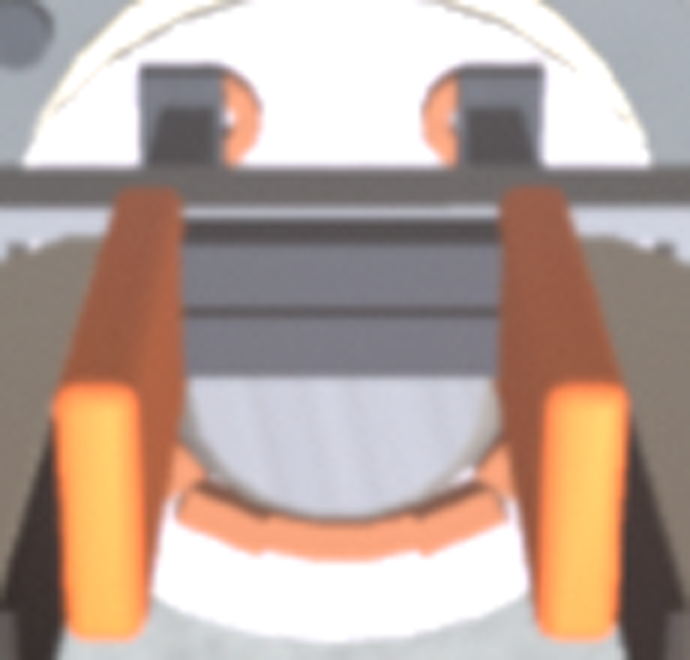

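Emit:
{"name": "move_arm", "arguments": {"steps": [[0.5,0,0,0,0,0,0],[0.52,0.03,0,0,0,0,0],[0.55,0.06,0,0,0,0,0],[0.58,0.09,0,0,0,0,0],[0.62,0.12,0,0,0,0,0],[0.62,0.12,0,0,0,0,0]], "force": 25}}

```text
clock: 24.15
tool_pos: [0.4946, -0.2894, 0.123]
tcp_rot: [[0.979, -0.202, 0.0], [-0.202, -0.979, -0.001], [0.0, 0.001, -1.0]]
ft_force: [-2.2, 0.1, 7.5]
opening: 0.0579
```

```bash
python3 snap.py w26; python3 ax.py w26
```

```text
24.15 [ 0.4946 -0.2894  0.123 ] [[0.9794, -0.2021, 0.0002], [-0.2021, -0.9794, -0.0011], [0.0004, 0.001, -1.0]] [-2.2224  0.0606  7.4631] 0.057903542718442655 [-41.4539  22.7019  93.4603  -0.0423  63.7889  60.2218]
rows170-232 [97, 89, 114, 129, 132, 132, 132, 132, 132, 132, 132, 133, 133, 133, 133, 132, 132, 132, 130, 124, 136, 186, 219, 224, 225, 225, 224, 216, 169, 145, 182, 204, 212, 215, 215, 214, 215, 215, 215, 215, 214, 215, 215, 215, 216, 216, 216, 215, 216, 216, 216, 216, 216, 217, 217, 216, 210, 178, 118, 84, 79, 79]
```

View pics/w26b.png

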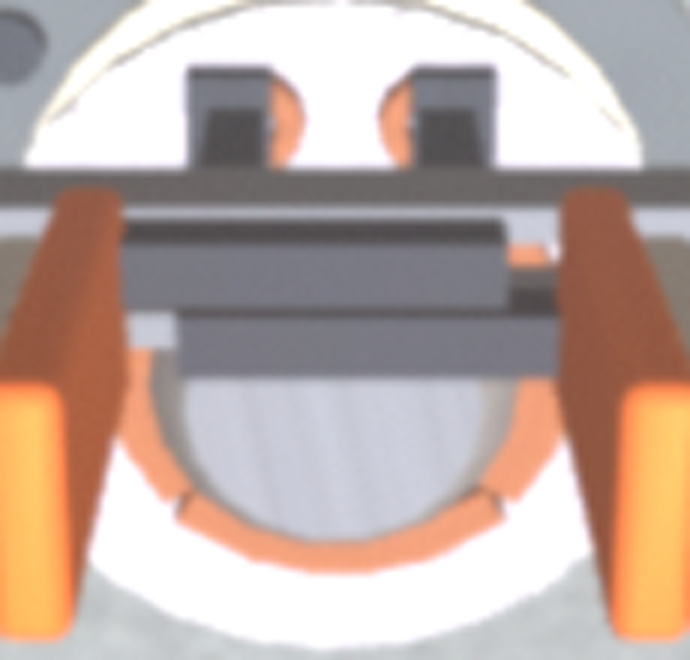

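Emit:
{"name": "move_arm", "arguments": {"steps": [[0.65,0.02,0,0,0,0,0],[0.68,0.05,0,0,0,0,0],[0.69,0.05,0,0,0,0,0],[0.69,0.05,0,0,0,0,0]], "force": 12}}

```text
clock: 24.7
tool_pos: [0.4954, -0.2895, 0.123]
tcp_rot: [[0.979, -0.202, 0.001], [-0.202, -0.979, -0.001], [0.001, 0.001, -1.0]]
ft_force: [-0.8, 1.0, 5.7]
opening: 0.0643
```

```bash
python3 snap.py w27; python3 ax.py w27
```

```text
24.7 [ 0.4954 -0.2895  0.123 ] [[0.9794, -0.2021, 0.0009], [-0.2021, -0.9794, -0.0011], [0.0011, 0.0009, -1.0]] [-0.7529  0.9638  5.7021] 0.06434376955441107 [-41.422   22.7558  93.3864  -0.017   63.7773  60.2444]
rows170-232 [133, 95, 86, 111, 126, 130, 129, 129, 130, 130, 130, 130, 131, 131, 130, 131, 131, 130, 130, 128, 122, 132, 180, 215, 222, 223, 223, 222, 215, 172, 140, 167, 194, 203, 209, 212, 212, 212, 212, 212, 212, 212, 212, 212, 213, 212, 213, 213, 213, 213, 211, 212, 213, 213, 214, 214, 214, 199, 141, 92, 80, 79]
```

View pics/w27b.png

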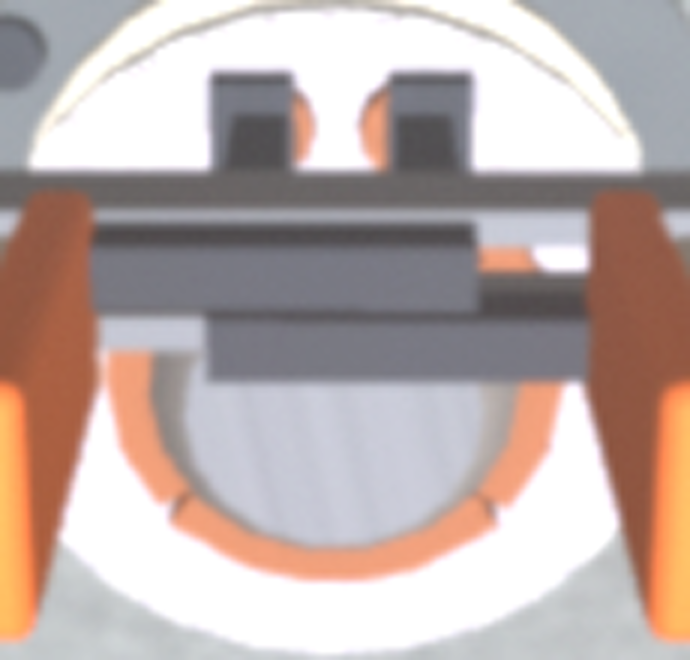

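Emit:
{"name": "move_arm", "arguments": {"steps": [[0.66,0,0,0,0,0,0],[0.66,0,0,-0.05,0,0,0],[0.66,0,0,-0.1,0,0,0],[0.66,0,0,-0.2,0,0,0],[0.66,0,0,-0.3,0,0,0]], "force": 5}}

```text
clock: 25.38
tool_pos: [0.4946, -0.2885, 0.1246]
tcp_rot: [[0.979, -0.202, -0.001], [-0.202, -0.979, 0.001], [-0.002, -0.001, -1.0]]
ft_force: [0.1, 0.0, -1.5]
opening: 0.0657
```

```bash
python3 snap.py w28; python3 ax.py w28
```

```text
25.375 [ 0.4946 -0.2885  0.1246] [[0.9794, -0.2022, -0.0013], [-0.2022, -0.9794, 0.0013], [-0.0016, -0.001, -1.0]] [ 0.0583  0.0477 -1.5337] 0.06567124668715345 [-41.4153  22.6458  93.2877   0.0034  64.1714  60.2469]
rows170-232 [87, 105, 124, 129, 130, 130, 130, 130, 131, 130, 131, 131, 131, 131, 131, 131, 131, 129, 124, 126, 164, 210, 222, 223, 223, 222, 217, 181, 141, 162, 201, 204, 208, 212, 212, 212, 213, 213, 213, 213, 213, 213, 213, 213, 214, 213, 213, 212, 211, 211, 212, 214, 213, 214, 214, 214, 213, 198, 142, 93, 80, 79]
```

View pics/w28b.png

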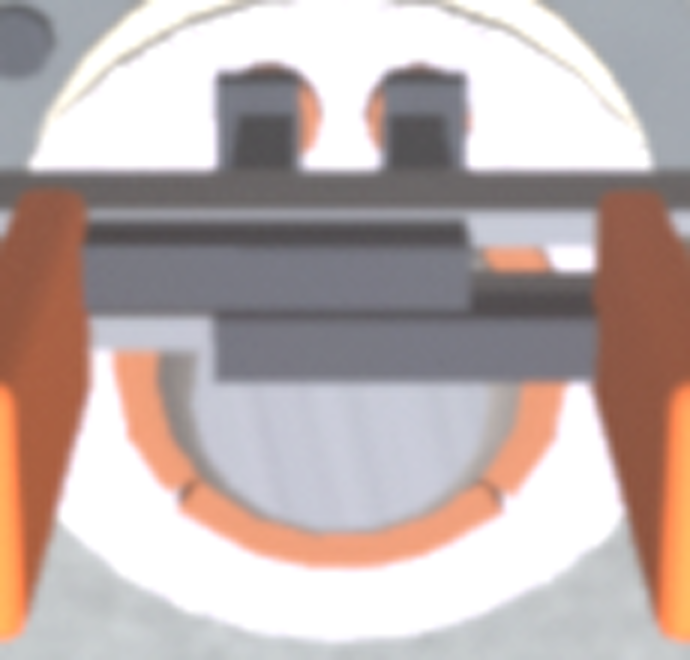

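Emit:
{"name": "move_arm", "arguments": {"steps": [[0.66,0,0,-0.15,0,0,0],[0.66,0,0,-0.3,0,0,0],[0.66,0,0,-0.5,0,0,0],[0.66,0,0,-0.8,0,0,0]]}}

```text
clock: 25.92
tool_pos: [0.4951, -0.2889, 0.1336]
tcp_rot: [[0.979, -0.202, -0.0], [-0.202, -0.979, 0.0], [-0.0, -0.0, -1.0]]
ft_force: [-0.8, -1.0, -2.7]
opening: 0.0657
```

```bash
python3 snap.py w29; python3 ax.py w29
```

```text
25.925 [ 0.4951 -0.2889  0.1336] [[0.9794, -0.2021, -0.0001], [-0.2021, -0.9794, 0.0], [-0.0001, -0.0, -1.0]] [-0.7553 -0.9618 -2.7156] 0.06571423971185672 [-41.4149  22.1052  92.702    0.0001  65.1967  60.2462]
rows170-232 [110, 127, 131, 132, 131, 131, 131, 132, 132, 132, 132, 131, 131, 132, 132, 131, 128, 123, 154, 209, 223, 224, 224, 223, 215, 170, 149, 182, 194, 207, 213, 214, 214, 214, 214, 214, 214, 214, 214, 215, 215, 214, 215, 214, 213, 213, 213, 214, 214, 216, 216, 216, 216, 215, 215, 216, 215, 199, 142, 93, 81, 81]
```

View pics/w29b.png

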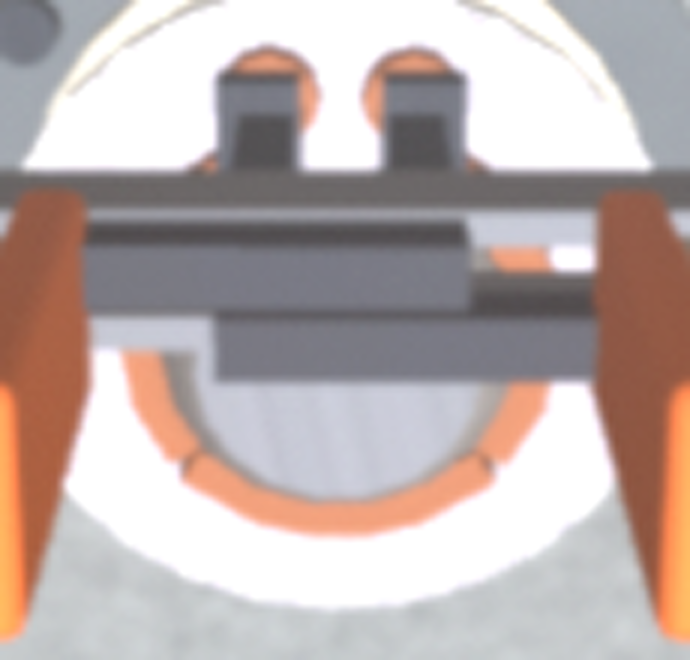

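Emit:
{"name": "move_arm", "arguments": {"steps": [[0.66,0,0,-1,0,0,0],[0.66,0,0,-2.5,0,0,0],[0.66,1,0,-4.5,0,0,0],[0.66,3,0,-6,0,0,0],[0.66,5,0,-6,0,0,0],[0.66,5,0,-6,0,0,0]]}}

```text
clock: 26.72
tool_pos: [0.5451, -0.2994, 0.1945]
tcp_rot: [[0.979, -0.201, 0.002], [-0.201, -0.979, -0.001], [0.002, 0.001, -1.0]]
ft_force: [0.2, 0.2, -1.3]
opening: 0.0658
```

```bash
python3 snap.py w30;  python3 - <<'E'
from h import *
im=cv2.imread("pics/w30.png");cv2.imwrite("pics/w30b.png",cv2.resize(im[200:310,215:345],None,fx=6,fy=5.45,interpolation=cv2.INTER_CUBIC))
for n,(x0,y0,x1,y1) in dict(scene=(160,90,250,160),side=(310,130,400,195)).items():
    im=cams.camera(n);cv2.imwrite(f"pics/{n}30.png",im)
    cv2.imwrite(f"pics/{n}30z.png",cv2.resize(im[y0:y1,x0:x1],None,fx=8,fy=8,interpolation=cv2.INTER_CUBIC))
E
```

```text
26.725 [ 0.5451 -0.2994  0.1945] [[0.9795, -0.2014, 0.0015], [-0.2014, -0.9795, -0.0011], [0.0017, 0.0008, -1.0]] [ 0.1821  0.19   -1.3447] 0.06584942306076245 [-39.0436  23.7     81.0491   0.0069  75.1436  62.576 ]
```

View pics/w30.png

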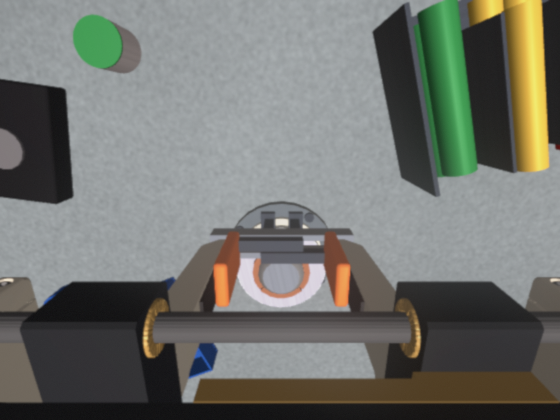

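View pics/side30z.png

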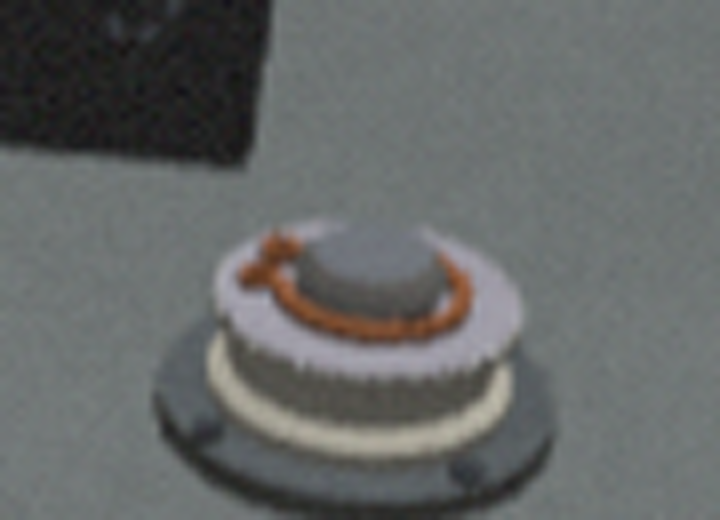

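View pics/scene30z.png

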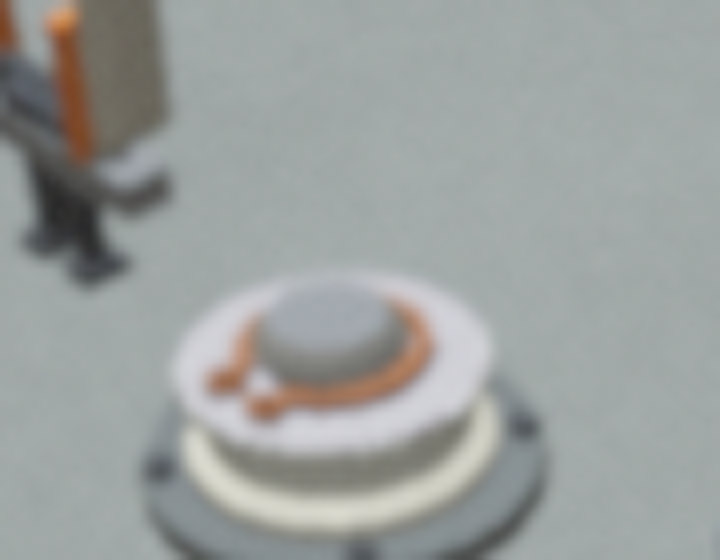

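Emit:
{"name": "move_arm", "arguments": {"steps": [[0.66,-2,0,0,0,0,0],[0.66,-5,0,0,0,0,0],[0.66,-8,0,0,0,0,0],[0.66,-11,0,0,0,0,0],[0.66,-12.5,-0.4,0,0,0,0],[0.66,-12.5,-0.4,0,0,0,0]]}}

```text
clock: 27.62
tool_pos: [0.4219, -0.2695, 0.1938]
tcp_rot: [[0.979, -0.203, 0.0], [-0.203, -0.979, -0.0], [0.0, -0.0, -1.0]]
ft_force: [-0.2, -0.8, -1.8]
opening: 0.066
```

```bash
python3 snap.py w31;  python3 - <<'E'
from h import *
im=cv2.imread("pics/w31.png");cv2.imwrite("pics/w31b.png",cv2.resize(im[105:225,220:350],None,fx=6,fy=5,interpolation=cv2.INTER_CUBIC))
E
```

```text
27.625 [ 0.4219 -0.2695  0.1938] [[0.9792, -0.2029, 0.0004], [-0.2029, -0.9792, -0.0001], [0.0005, -0.0, -1.0]] [-0.1567 -0.7824 -1.763 ] 0.0659580831846354 [-45.3639  11.654   98.2185   0.0158  70.1061  56.3356]
```

View pics/w31b.png

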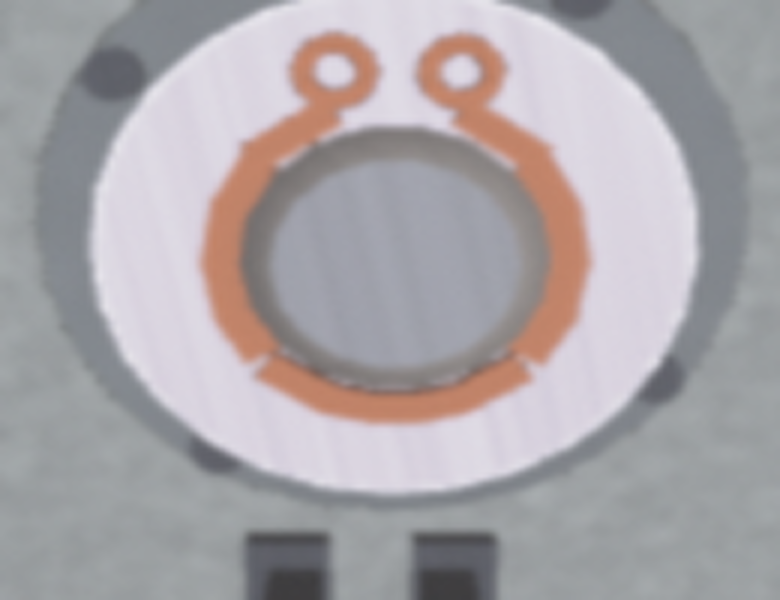

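```bash
python3 - <<'E'
from h import *
a=cv2.imread("pics/w8.png");b=cv2.imread("pics/w31.png")
o=[cv2.resize(x[200:270,200:365],None,fx=4.8,fy=4.2,interpolation=cv2.INTER_CUBIC) for x in(a,b)]
cv2.imwrite("pics/cmp.png",np.vstack(o));print(o[0].shape)
# subpixel guide bar rows: dark line columns
for n,im in(("w7",cv2.imread("pics/w7.png")),("w8",a),("w31",b)):
    g=cv2.cvtColor(im,cv2.COLOR_BGR2GRAY).astype(float)
    print(n,g[222:242,282].astype(int).tolist(),g[222:242,220].astype(int).tolist(),g[222:242,345].astype(int).tolist())
    print(g[231,204:222].astype(int).tolist(),g[231,343:360].astype(int).tolist())
E
```

```text
(294, 792, 3)
w7 [149, 150, 151, 151, 142, 108, 82, 74, 74, 74, 74, 86, 117, 133, 92, 57, 53, 57, 73, 86] [150, 151, 152, 154, 145, 111, 84, 77, 77, 77, 78, 88, 118, 148, 155, 155, 150, 124, 102, 96] [160, 160, 160, 161, 151, 115, 87, 78, 79, 77, 78, 89, 121, 149, 159, 159, 155, 140, 111, 97]
[152, 153, 155, 156, 157, 153, 146, 125, 95, 80, 79, 78, 78, 77, 78, 78, 77, 78] [78, 77, 77, 78, 78, 78, 79, 85, 102, 133, 158, 162, 160, 157, 158, 159, 160]
w8 [143, 142, 142, 142, 133, 104, 79, 72, 72, 73, 75, 85, 111, 116, 79, 52, 49, 54, 71, 87] [164, 167, 167, 166, 155, 118, 87, 80, 79, 80, 81, 90, 122, 151, 161, 160, 153, 128, 105, 100] [156, 155, 156, 158, 150, 115, 87, 78, 78, 77, 79, 90, 123, 154, 163, 163, 160, 144, 112, 99]
[166, 165, 164, 165, 165, 164, 157, 135, 99, 83, 81, 80, 81, 81, 81, 80, 80, 80] [78, 78, 77, 79, 78, 78, 79, 84, 103, 131, 153, 158, 158, 159, 162, 165, 167]
w31 [160, 157, 158, 158, 157, 148, 114, 87, 80, 79, 79, 80, 95, 120, 106, 75, 60, 59, 68, 87] [158, 160, 160, 159, 157, 145, 110, 83, 77, 77, 77, 79, 100, 142, 155, 155, 148, 122, 101, 96] [163, 163, 161, 160, 158, 148, 114, 88, 81, 80, 80, 81, 97, 133, 154, 159, 157, 140, 112, 98]
[151, 153, 155, 154, 154, 154, 152, 137, 104, 81, 76, 75, 76, 77, 76, 77, 77, 77] [81, 80, 80, 80, 80, 81, 81, 88, 112, 144, 157, 160, 160, 160, 160, 160, 161]
```

View pics/cmp.png

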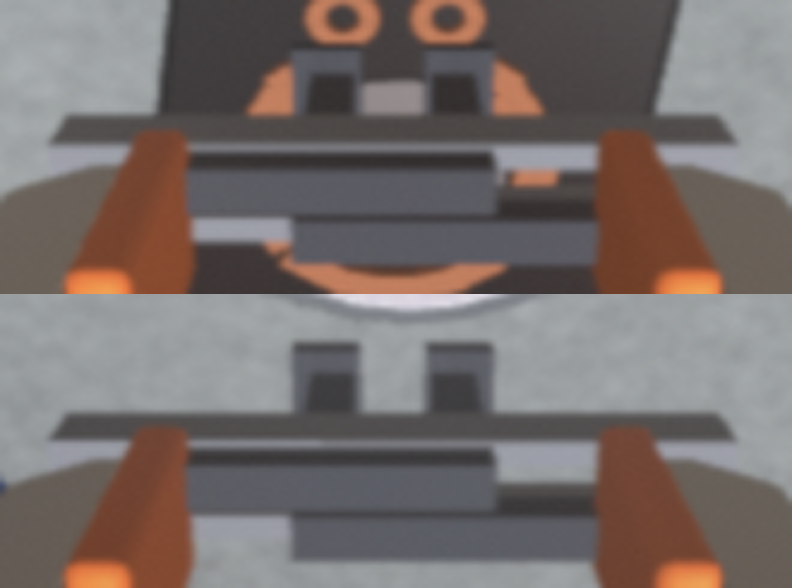

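Emit:
{"name": "move_arm", "arguments": {"steps": [[0.66,-0.1,-1.5,0,0,0,0],[0.66,-0.3,-5,0,0,0,0],[0.66,-0.6,-9.5,0,0,0,-1],[0.66,-0.9,-14.5,0,0,0,-1.7],[0.66,-1.2,-19.5,0,0,0,-1.7],[0.66,-1.5,-24.5,0,0,0,-1.7],[0.66,-1.9,-29.5,0,0,0,-1.7],[0.66,-2.2,-34.5,0,0,0,-1.7],[0.66,-2.5,-39.5,0,0,0,-1.7],[0.66,-2.8,-44.5,0,0,0,-1.7]]}}

```text
clock: 28.92
tool_pos: [0.485, 0.1746, 0.1934]
tcp_rot: [[0.985, -0.172, 0.0], [-0.172, -0.985, 0.0], [0.0, -0.0, -1.0]]
ft_force: [0.5, -0.5, -2.0]
opening: 0.066
```

Emit:
{"name": "move_arm", "arguments": {"steps": [[0.66,-0.3,-4.5,0,0,0,0],[0.66,-0.4,-7,0,0,0,0],[0.66,-0.5,-8.2,0,0,0,0],[0.66,-0.5,-8.2,0,0,0,0],[0.66,-0.5,-8.2,0,0,0,0]]}}

```text
clock: 29.55
tool_pos: [0.4941, 0.2525, 0.1933]
tcp_rot: [[0.985, -0.174, -0.0], [-0.174, -0.985, -0.001], [-0.0, 0.001, -1.0]]
ft_force: [-0.1, -0.5, -1.8]
opening: 0.0657
```

```bash
python3 snap.py w32;  python3 - <<'E'
from h import *
im=cv2.imread("pics/w32.png");cv2.imwrite("pics/w32b.png",cv2.resize(im[140:310,190:375],None,fx=4,fy=3.5,interpolation=cv2.INTER_CUBIC))
R=r.state()['tcp_rot'];print(R.T@(np.array([.4964,.2530,.0946])-r.state()['tool_pos'])*100)
E
```

```text
29.55 [0.4941 0.2525 0.1933] [[0.9848, -0.1735, -0.0005], [-0.1735, -0.9848, -0.0005], [-0.0004, 0.0006, -1.0]] [-0.0787 -0.5197 -1.7625] 0.06573950164101283 [ 15.5623  17.1547  90.8878  -0.0242  71.9911 115.562 ]
[ 0.20244368 -0.10982961  9.88294161]
```

View pics/w32b.png

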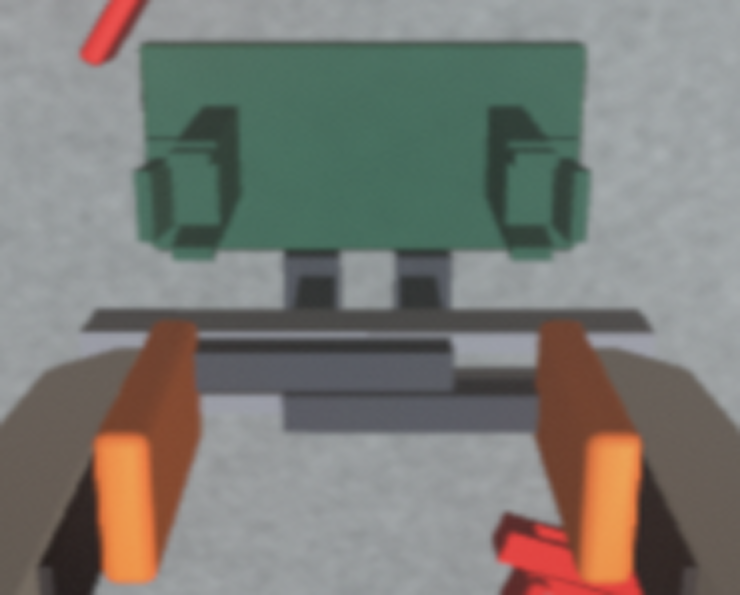

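Emit:
{"name": "move_arm", "arguments": {"steps": [[0.66,0.2,-0.1,2,0,0,0],[0.66,0.2,-0.1,4.5,0,0,0],[0.66,0.2,-0.1,7,0,0,0],[0.66,0.2,-0.1,7.7,0,0,0],[0.66,0.2,-0.1,7.7,0,0,0],[0.66,0.2,-0.1,7.7,0,0,0]]}}

```text
clock: 30.35
tool_pos: [0.4973, 0.2538, 0.1176]
tcp_rot: [[0.985, -0.173, 0.002], [-0.173, -0.985, 0.001], [0.002, -0.001, -1.0]]
ft_force: [0.2, 1.0, -2.1]
opening: 0.0656
```

```bash
python3 snap.py w33;  python3 - <<'E'
from h import *
im=cv2.imread("pics/w33.png");cv2.imwrite("pics/w33b.png",cv2.resize(im[140:310,190:375],None,fx=4,fy=3.5,interpolation=cv2.INTER_CUBIC))
R=r.state()['tcp_rot'];print(R.T@(np.array([.4964,.2530,.0946])-r.state()['tool_pos'])*100)
E
```

```text
30.35 [0.4973 0.2538 0.1176] [[0.9849, -0.1734, 0.002], [-0.1734, -0.9849, 0.0006], [0.0019, -0.0009, -1.0]] [ 0.1938  0.9545 -2.0894] 0.06559994580987638 [ 15.5942  21.645   95.9979   0.0008  62.2387 115.5787]
[-0.06775461  0.10686978  2.30396368]
```

View pics/w33b.png

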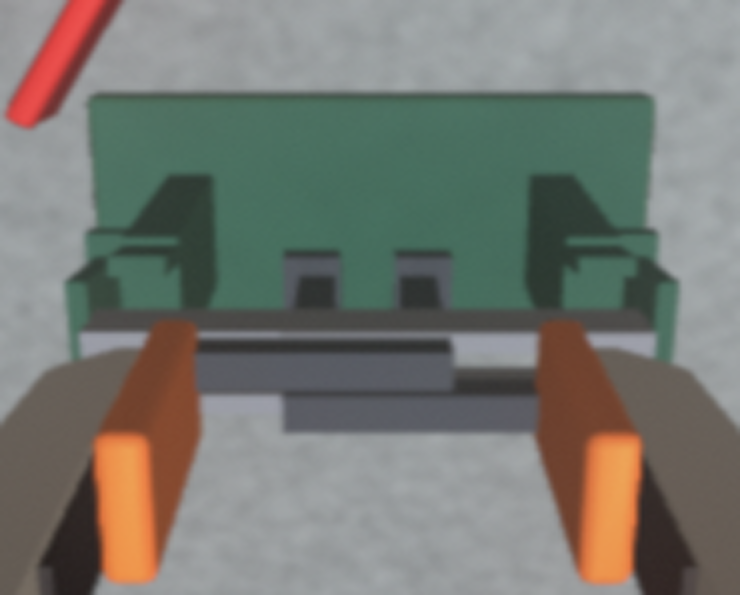

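Emit:
{"name": "move_arm", "arguments": {"steps": [[0.66,-0.06,0.1,0,0,0,0],[0.66,-0.06,0.1,0.4,0,0,0],[0.66,-0.06,0.1,0.8,0,0,0],[0.66,-0.06,0.1,0.8,0,0,0]]}}

```text
clock: 30.9
tool_pos: [0.4952, 0.2529, 0.1079]
tcp_rot: [[0.985, -0.173, -0.001], [-0.173, -0.985, -0.0], [-0.001, 0.001, -1.0]]
ft_force: [-0.1, -0.6, -2.7]
opening: 0.0662
```

```bash
python3 snap.py w34;  python3 - <<'E'
from h import *
im=cv2.imread("pics/w34.png");cv2.imwrite("pics/w34b.png",cv2.resize(im[140:310,190:375],None,fx=4,fy=3.5,interpolation=cv2.INTER_CUBIC))
R=r.state()['tcp_rot'];print(R.T@(np.array([.4964,.2530,.0946])-r.state()['tool_pos'])*100)
E
```

```text
30.9 [0.4952 0.2529 0.1079] [[0.9849, -0.173, -0.0011], [-0.173, -0.9849, -0.0003], [-0.001, 0.0005, -1.0]] [-0.147  -0.6181 -2.6553] 0.06616115230925963 [ 15.5548  22.1801  96.7679  -0.0007  61.1181 115.5147]
[ 0.09728713 -0.02275262  1.35264489]
```

View pics/w34b.png

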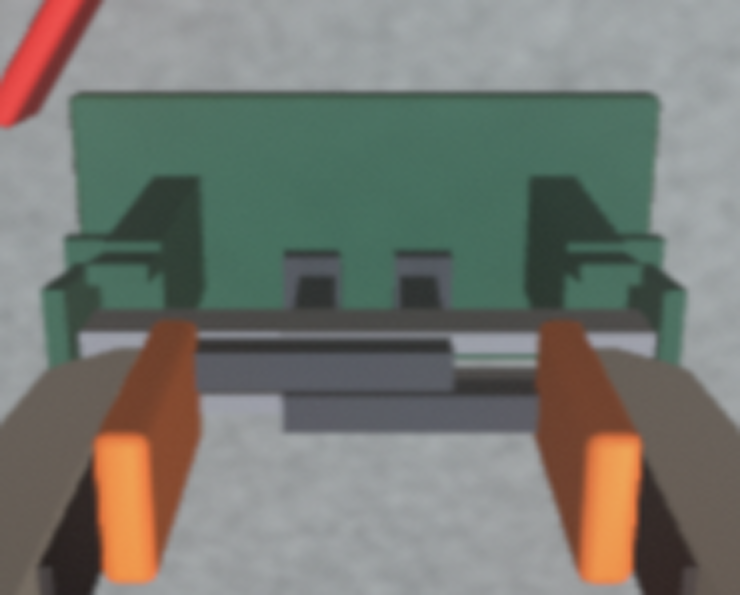

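Emit:
{"name": "move_arm", "arguments": {"steps": [[0.66,0.09,-0.02,0.2,0,0,0],[0.66,0.09,-0.02,0.5,0,0,0],[0.66,0.09,-0.02,0.8,0,0,0],[0.66,0.09,-0.02,1.0,0,0,0],[0.66,0.09,-0.02,1.0,0,0,0]]}}

```text
clock: 31.58
tool_pos: [0.4964, 0.253, 0.0982]
tcp_rot: [[0.985, -0.173, -0.0], [-0.173, -0.985, -0.0], [-0.0, 0.0, -1.0]]
ft_force: [0.1, 1.0, -1.9]
opening: 0.066
```

```bash
python3 snap.py w35;  python3 - <<'E'
from h import *
im=cv2.imread("pics/w35.png");cv2.imwrite("pics/w35b.png",cv2.resize(im[140:310,190:375],None,fx=4,fy=3.5,interpolation=cv2.INTER_CUBIC))
R=r.state()['tcp_rot'];print(R.T@(np.array([.4964,.2530,.0946])-r.state()['tool_pos'])*100)
E
```

```text
31.575 [0.4964 0.253  0.0982] [[0.9849, -0.173, -0.0005], [-0.173, -0.9849, -0.0001], [-0.0004, 0.0002, -1.0]] [ 0.0541  1.0421 -1.8623] 0.06597088809667381 [ 15.5305  22.9137  97.2203   0.0017  59.8931 115.4915]
[-0.00849659  0.00091808  0.3795956 ]
```

View pics/w35b.png

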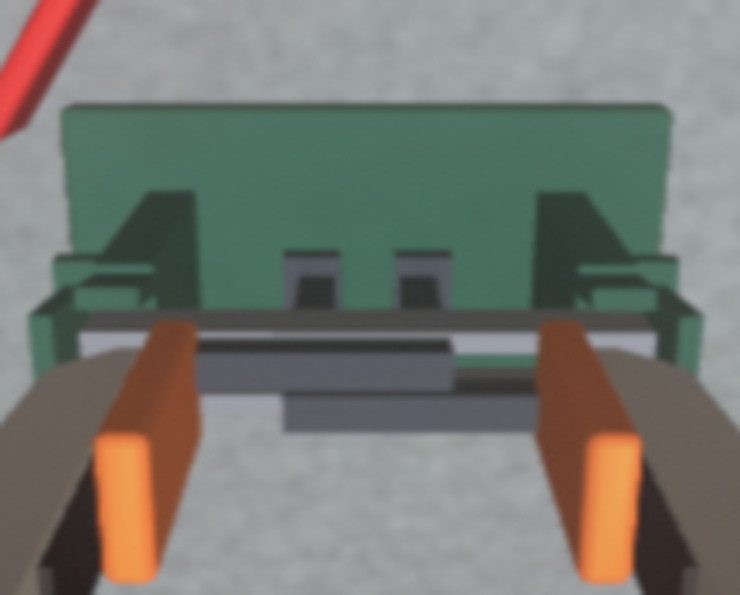

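Emit:
{"name": "move_arm", "arguments": {"steps": [[0.66,0,0,0.1,0,0,0],[0.66,0,0,0.2,0,0,0],[0.66,0,0,0.2,0,0,0]]}}

```text
clock: 32.0
tool_pos: [0.4965, 0.253, 0.0964]
tcp_rot: [[0.985, -0.173, -0.0], [-0.173, -0.985, -0.0], [-0.0, 0.0, -1.0]]
ft_force: [0.4, -0.0, -2.1]
opening: 0.0659
```

Emit:
{"name": "move_arm", "arguments": {"steps": [[0.66,0,0,0.1,0,0,0],[0.66,0,0,0.15,0,0,0],[0.66,0,0,0.15,0,0,0]]}}

```text
clock: 32.38
tool_pos: [0.4965, 0.253, 0.0949]
tcp_rot: [[0.985, -0.173, -0.0], [-0.173, -0.985, 0.0], [-0.0, -0.0, -1.0]]
ft_force: [-0.4, -0.2, -1.9]
opening: 0.0656
```

Emit:
{"name": "move_arm", "arguments": {"steps": [[0.66,0,0,0.08,0,0,0],[0.66,0,0,0.08,0,0,0]]}}

```text
clock: 32.62
tool_pos: [0.4966, 0.253, 0.0945]
tcp_rot: [[0.985, -0.173, 0.0], [-0.173, -0.985, 0.0], [0.0, -0.0, -1.0]]
ft_force: [-1.0, -0.6, 3.1]
opening: 0.0661
```

Emit:
{"name": "move_arm", "arguments": {"steps": [[0.66,0,0,0.08,0,0,0],[0.66,0,0,0.08,0,0,0]]}}

```text
clock: 32.88
tool_pos: [0.4968, 0.253, 0.0942]
tcp_rot: [[0.985, -0.173, 0.001], [-0.173, -0.985, 0.0], [0.001, -0.0, -1.0]]
ft_force: [-1.7, -1.3, 5.7]
opening: 0.066
```

```bash
python3 snap.py w36;  python3 - <<'E'
from h import *
im=cv2.imread("pics/w36.png");cv2.imwrite("pics/w36b.png",cv2.resize(im[140:310,190:375],None,fx=4,fy=3.5,interpolation=cv2.INTER_CUBIC))
E
```

```text
32.875 [0.4968 0.253  0.0942] [[0.9849, -0.1729, 0.0009], [-0.1729, -0.9849, 0.0001], [0.0009, -0.0002, -1.0]] [-1.7227 -1.2959  5.6559] 0.06600040398216565 [ 15.5311  23.1805  97.4633  -0.0123  59.3029 115.493 ]
```

View pics/w36b.png

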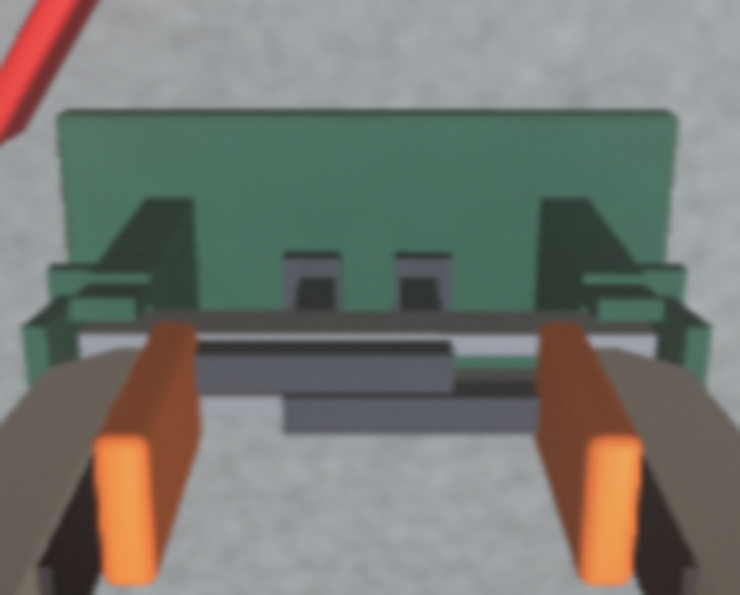

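Emit:
{"name": "move_arm", "arguments": {"steps": [[0.66,0,0,-0.1,0,0,0],[0.74,0,0,-0.1,0,0,0],[0.8,0,0,-0.1,0,0,0],[0.95,0,0,-0.1,0,0,0],[0.95,0,0,-0.1,0,0,0]]}}

```text
clock: 33.55
tool_pos: [0.4966, 0.253, 0.0943]
tcp_rot: [[0.985, -0.173, -0.0], [-0.173, -0.985, 0.0], [-0.0, -0.0, -1.0]]
ft_force: [-0.1, -0.2, -1.0]
opening: 0.087
```

```bash
python3 snap.py w37
```

```text
33.55 [0.4966 0.253  0.0943] [[0.9849, -0.173, -0.0], [-0.173, -0.9849, 0.0], [-0.0, -0.0, -1.0]] [-0.0921 -0.1917 -0.959 ] 0.08702568684758166 [ 15.5328  23.1814  97.4468   0.0007  59.3727 115.4931]
```

View pics/w37.png

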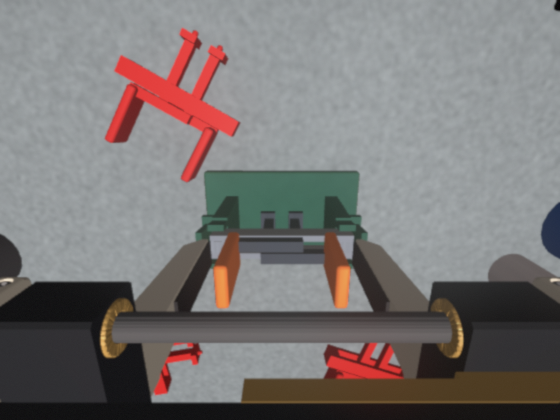

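Pliers hang home, fingers clear of both handles (cols 215 and 350). Lifting away and taking a last look.

Emit:
{"name": "move_arm", "arguments": {"steps": [[1,0,0,-0.5,0,0,0],[1,0,0,-2,0,0,0],[1,0,0,-5,0,0,0],[1,0,0,-9,0,0,0],[1,0,0,-13,0,0,0],[1,0,0,-13,0,0,0]]}}

```text
clock: 34.35
tool_pos: [0.4987, 0.2537, 0.2293]
tcp_rot: [[0.985, -0.173, 0.009], [-0.173, -0.985, 0.002], [0.008, -0.004, -1.0]]
ft_force: [0.6, 0.2, -0.1]
opening: 0.093
```

```bash
python3 snap.py w38; python3 - <<'E'
from h import *
for n,(x0,y0,x1,y1) in dict(scene=(160,90,250,160),side=(310,130,400,195)).items():
    im=cams.camera(n);cv2.imwrite(f"pics/{n}38.png",im)
    cv2.imwrite(f"pics/{n}38z.png",cv2.resize(im[y0:y1,x0:x1],None,fx=8,fy=8,interpolation=cv2.INTER_CUBIC))
E
```

```text
34.35 [0.4987 0.2537 0.2293] [[0.9849, -0.1728, 0.0087], [-0.1728, -0.9849, 0.0024], [0.0081, -0.0039, -1.0]] [ 0.581   0.1625 -0.109 ] 0.09297850453436302 [ 15.5402  15.7249  87.6245   0.001   76.1349 115.4917]
```

View pics/w38.png

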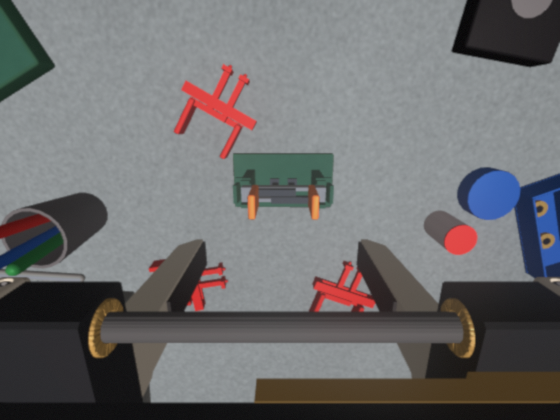

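View pics/scene38.png

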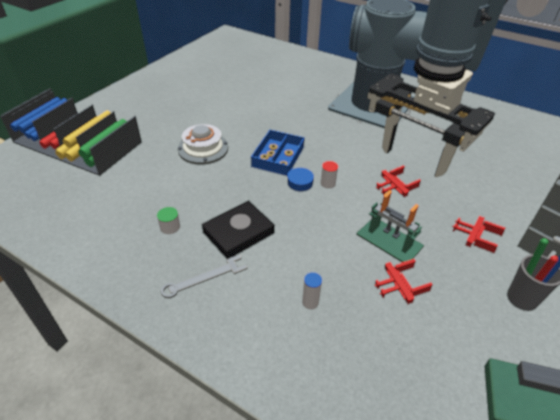

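View pics/side38z.png

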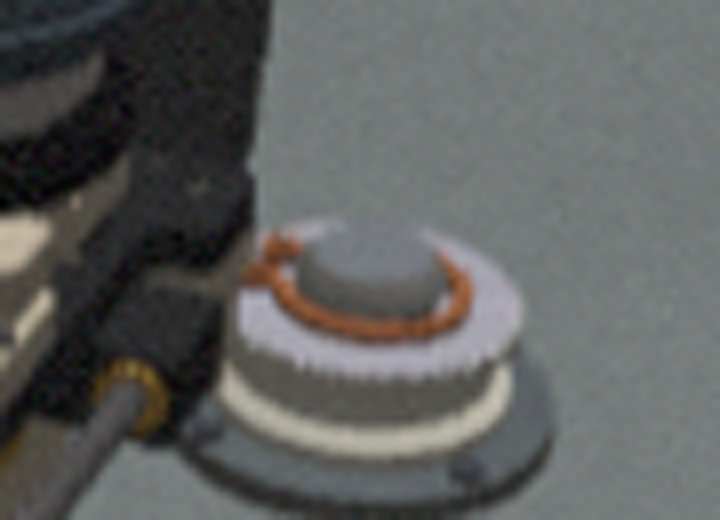

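```bash
python3 - <<'E'
from h import *
# face height before/after at front edge of side view
for n in("side0","side38"):
    im=cv2.imread(f"pics/{n}.png").astype(int);g=im.sum(2)//3
    print(n,g[150:200,372].tolist())
print(r.state()['ft_force']); print(r.job_done())
E
```

```text
side0 [115, 114, 114, 116, 115, 113, 116, 119, 119, 116, 118, 125, 145, 157, 162, 162, 162, 164, 163, 158, 162, 158, 142, 124, 126, 159, 173, 175, 174, 169, 148, 107, 85, 93, 95, 96, 91, 93, 95, 83, 64, 44, 66, 99, 117, 118, 119, 118, 121, 117]
side38 [122, 120, 120, 120, 120, 120, 121, 119, 122, 123, 123, 118, 121, 140, 158, 166, 168, 174, 171, 166, 169, 169, 162, 150, 123, 121, 164, 176, 179, 179, 177, 153, 110, 93, 92, 97, 98, 98, 100, 92, 65, 45, 67, 105, 122, 120, 125, 125, 123, 120]
[-0.91355777 -0.04033999 -0.8525014 ]
the job is handed in; nothing more can be done
None
```

The snap ring is on the axle and the pliers are back in their green rest. The job was handed in at about 34.5 s of the 72 s allowed.

**Spreading:** I took the orange pliers at 5 N, put the pins into both eyes and spread the ring. From the camera I read the spread as about 0.115 rad; the handle travel suggests about 0.135, so the two disagree, but both are below the 0.20 limit. The pliers stopped at about 45 mm opening even at 42 N. I did not find out why.

**Fitting:** I lowered the ring over the axle. It met the roller at about 5 N and I pressed it down about 4.3 mm, with the load at about 12 N when I let the ring close. That is slightly above the stated 11 N at the roller's stop, so it may just have touched the stop.

**Last checks:**
- **Ring seating:** After I drew the pliers off, the wrist view shows the ring closed, with eyes about 20.9 mm apart (20 mm when closed) and about 63 mm across. Its side lands appear to lie under the axle's shoulder. The ring looked unchanged in the side view after the pliers were hung.
- **Roller height:** The side view suggests the roller face sits lower than at the start, by about 1 pixel. That is too coarse to confirm the 3.7 mm figure.
- **Pliers:** They seated at the same height at which I picked them up, with the fingers clear of both handles.
- **Listed bystanders:** They look unmoved in the last scene and wrist pictures.
- **Red look-alike pliers:** Two were standing in the first scene picture and are lying in the last one. They were already lying by about 3 s, before I had touched anything, so I take it they fell by themselves.

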